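# Rest the butter pots under the glass dome by the pull-out timer

### The arm

A 6-joint arm with a two-finger parallel gripper is mounted at the origin on a cart in front of the work surface, level with it; the furniture and walls round the work are solid. World frame = base frame: x ahead of the robot, y to its left, z up, the work surface at z = 0. Lengths are in m, angles in degrees, forces in N, time in s.
With the tool pointing down it reaches from about 0.3 to 0.75 m from the base axis. Payload 8.5 kg.
Tool frame: the origin (TCP) lies at the very end of the fingers, on their centre line; the grasp point (between the pads) lies 19 mm behind it; z points along the fingers, y is the line along which they close (so a half turn about z gives the same grasp; the last joint's range is limited). The gripper opens to 85 mm and grips with 20 to 120 N. Pads are 22 mm wide; open, the fingers measure 114 mm over their backs; the gripper's body (76 mm by 85 mm) begins 54 mm behind the grasp point. The pads swing forward as they close: fully open they stand 13 mm farther back than shut.
Start: joints at [53.325, 21.807, 74.336, -0, 83.858, -12.336], TCP at [0.227, 0.501, 0.231] pointing down, gripper open.
Joint ranges: [-178.18, 178.18], [-50.72, 133.34], [12.68, 142.11], [-81.47, 261.47], [9.98, 163.14], [-165.26, 165.26]. Speed limits (degrees/s): [136.94, 136.94, 180, 180, 180, 180].

### API

Orientations are given as a 3x3 rotation matrix whose columns are the frame's x, y, z axes.
In Python, from rig import env, imaging gives the robot as it stands. The module is installed in compiled form; this text tells all that it offers.
- The arm moves only by the tool arm_command, never from a script. Its arguments are lists of equal length, an entry for each row: "turn": the turn, a rotation vector about the tool's x, y, z in units of 5 degrees (1.0 is 5 degrees), a list of three; "xyz": the shift along the tool's x, y, z in units of 50 mm (1.0 is 50 mm), a list of three; "claw": the finger opening in mm, from 0 to 85.4. A call has 1 to 12 rows; each row shifts and turns the commanded pose from where the row before left it, along the tool's axes as they then stand; what a row does not reach is not made up. A row lasts 1/10 s, in which the tool goes at most 50 mm and 8.59 degrees, less where a joint would pass 70% of its speed; a pose out of reach is approached as far as the arm can. A call is refused whole if a number of a shift passes 1 or a number of a turn 1, either way. A call with a gripper value outside its range is refused whole. The fingers move at their own pace and stop on an object; "squeeze" is the grip in N (left out, the last holds). Time passes only in rows, so rows that do not move let the fingers close. It gives the time, the measured TCP pose, the force, the opening and the grip force at its end, in the units of the state.
- env.observe(): the state, without advancing time (a new reading comes with each control period).
- imaging.get_image(name): name is "side" or "top" or "wrist"; returns (picture, depth): 400x640x3 uint8, blue, green, red; 400x640 float32, m along the optical axis (not along the pixel's ray), 0 where there is no reading.
- imaging.camera_info(name): a dict with "camera_matrix" (3x3 intrinsics, pixels), "k1" (the pictures are not rectified: a ray, as slopes to the right and down, at radius r is drawn at 1 + k1 r^2 times it, then the intrinsics apply), "rvec" (rotation vector, rad) and "tvec" (3), from world to camera coordinates, as OpenCV has them. Camera axes: x right, y down, z forward; pixel columns grow to the right and rows downward; lengths in m; the calibration is good to about 2 mm. A picture is of the moment at which its call begins: read the wrist's pose just before it. camera_info takes no time and is no camera call; for the wrist camera it gives the pose at the moment of the call.
- env.close_job(): hands the job in; it is judged then, once.
The state is a dict: "time_s": time; "q": joint angles; "qvel": joint speeds; "joint_efforts": joint torques, N m; "position": TCP position; "tool_rot": TCP orientation; "ft_force": force on the tool from outside, world axes, zero at the start; "wrist_torque": the same for the moment, N m; "grip_width": finger opening in m; "gripper_force": force on a finger pad.
Only numpy, scipy, OpenCV 4.12 (cv2) and the standard library are available. Lean on these libraries where they do the work, as an engineer would, in place of code of your own. Each camera call takes 0.05 s, during which the arm holds its last target. There are 200 camera calls.

### The job

Soften the butter: lift the glass dome off the round wooden stand and put it down upright on the bare worktop, stand all the little grey-green pots upright on the stand, and put the dome back over them. Then pull the timer's grip out until its pointer lines up with the brass clip, without overshooting, hold it there for about a second, and let go, leaving the clip where it is; leave everything covered until the timer has run all the way home, then lift the dome off once more and leave it upright on the bare worktop, with the pots on the stand. Do not disturb the tea cup or the honey jar.

Things in the scene. Friction and masses are not known exactly. Their poses are not given: they have to be found in the camera images.
- stand: Round flat wooden stand, 240 mm across, 15 mm high, fixed to the worktop. Origin at the centre of its underside, z up; its flat top lies 15 mm above the origin.
- dome: Loose clear glass dome, open below, 0.32 to 0.5 kg, 201 mm across its foot, 189 mm inside, inner roof at 75 mm, outer at 79 mm. Lift by the dark wooden knob on top: neck 28 mm across, 79 to 121 mm above the foot. Origin at the centre of the foot, z up. Starts in the middle of the stand. The worktop left (+y) of the stand is bare from x 0.33 to 0.56: room to put it 0.25 m from the stand, centre to centre.
- pot_0: Open grey-green stoneware pot, round, 63 mm across the belly, 62 mm at the rim, 56 mm at the base, 36 mm high, wall 6 to 8 mm, 0.12 kg. Origin at the centre of its underside, z up. Starts upright on the worktop right of the stand. Two or three pots are present; an absent one has no pose. Three fit under the dome standing 44 mm from the stand's middle, 120 degrees apart.
- pot_1: Open grey-green stoneware pot, round, 63 mm across the belly, 62 mm at the rim, 56 mm at the base, 36 mm high, wall 6 to 8 mm, 0.12 kg. Origin at the centre of its underside, z up. Starts upright on the worktop right of the stand. Two or three pots are present; an absent one has no pose. Three fit under the dome standing 44 mm from the stand's middle, 120 degrees apart.
- pot_2: Open grey-green stoneware pot, round, 63 mm across the belly, 62 mm at the rim, 56 mm at the base, 36 mm high, wall 6 to 8 mm, 0.12 kg. Origin at the centre of its underside, z up. Starts upright on the worktop right of the stand. Two or three pots are present; an absent one has no pose. Three fit under the dome standing 44 mm from the stand's middle, 120 degrees apart.
- timer: White pull-out timer fixed to the worktop at the right, 245 x 64 mm: a 10 mm high base plate, with a spring housing (70 mm long, 53 mm high) at its +x end. A steel blade with an upright grip comes out of the housing toward the timer's own -x. Origin at the centre of the underside; x along the blade, z up. The grip is pulled along the timer's -x.
- slide_grip (a point): Point in the middle of the timer's upright dark wooden grip, 50 mm above the worktop. The grip is 14 mm thick along the timer's x, 34 mm wide along its y and spans 14 to 66 mm above the worktop. When home it stands about 51 mm (near face) clear of the housing. It moves with the slide.
- slide (a joint): How far the timer's grip is pulled out, m: 0 home, 0.072 the stop. A spring and a damper work on it: it pulls back with about 1 to 2 N plus 5 N when moved at 20 mm/s (2.5 N per 10 mm/s), so pull slowly; when let go it creeps home by itself in about 6 to 12 s.
- clip (a joint): Where the brass clip sits on the edge of the base, on the same scale as the slide, m: the pointer is exactly at the clip when slide equals clip. It differs from start to start (0.030 to 0.055); leave it where it is.
- pointer (a point): Tip of the small dark pointer on the right side (timer's -y) of the grip; moves with the slide. Axes as the timer's.
- clip_mark (a point): Middle of the brass clip (7 mm wide) on the timer's right (-y) edge. Axes as the timer's.
- teacup: Cream tea cup, 91 x 122 x 72 mm, standing behind the work; bystander. Origin at the centre of its underside.
- honey_jar: Glass honey jar with a red lid, 58 mm across, 68 mm high, behind the work; bystander. Origin at the centre of its underside.
Not all that is in view belongs to the job. Leave any turquoise look-alike of the pot_2 alone.

How it is judged:
By the outcome, as a careful person would: the job done as asked, in the order asked, and still so for the second after the job is handed in, with the robot touching nothing.
Of pot_0, pot_1, pot_2 only 2 to 3 are there at a start; the rules pass over those that are not, and their reading is None.
At some moment in a run one of pot_0, pot_1, pot_2 may be knocked a few centimetres aside while the robot is not near it.
It also fails if it takes over 208 s, if anything falls off the work surface, if the arm or the gripper's body presses on something with over 40 N, if the wrist force passes 120 N, or if a joint passes its speed limit or range.

## Working session

There is one attempt and no reset: what is moved stays moved. The work goes in short steps, Python scripts to look and compute and a tool call to move; the robot and the scene stay as the last step left them, time stands still between calls to the robot, and variables do not carry over. Pictures are saved under pics/ and viewed, at most 14 in all, crops included, and the job is handed in when it is done.

Besides the shell and the picture viewer there is one more tool, called by a JSON object that holds its "api" and its "payload", one argument or row to a line. arm_command: Moves the arm, as the interface text tells. Its arguments: {"type":"object","properties":{"turn":{"type":"array"},"xyz":{"type":"array"},"claw":{"type":"array"},"squeeze":{"type":"number"}},"required":["turn","xyz","claw"]}

```bash
mkdir -p pics
cat > h.py <<'E'
import numpy as np, cv2
from rig import env, imaging
def cam(n):
    c=imaging.camera_info(n); R=cv2.Rodrigues(np.array(c['rvec'],float))[0]
    return np.array(c['camera_matrix'],float),float(c['k1']),R,np.array(c['tvec'],float).ravel()
def ray(C,u,v):
    K,k1,R,t=C
    d=np.array([(u-K[0,2])/K[0,0],(v-K[1,2])/K[1,1]]);s=d.copy()
    for _ in range(20): s=d/(1+k1*(s@s))
    return R.T@np.array([s[0],s[1],1.]), -R.T@t
def atz(C,u,v,z):
    d,o=ray(C,u,v); return o+d*(z-o[2])/d[2]
def dep(C,u,v,z):
    d,o=ray(C,u,v); return o+d*z
def proj(C,p):
    K,k1,R,t=C; q=R@np.array(p,float)+t; s=q[:2]/q[2]; s=s*(1+k1*(s@s)); return K[0,0]*s[0]+K[0,2],K[1,1]*s[1]+K[1,2]
E
python3 - <<'E'
from h import *
s=env.observe();print(s)
for n in('top','side'):
    im,d=imaging.get_image(n);cv2.imwrite(f'pics/{n}0.png',im);np.save(f'pics/{n}0.npy',d)
    C=cam(n);print(n,C[0],C[1],-C[2].T@C[3],C[2])
E
```

```text
{'time_s': 0.0, 'q': array([ 5.33257287e+01,  2.18415134e+01,  7.43870726e+01, -8.62873129e-04,
        8.38596308e+01, -1.23365779e+01]), 'qvel': array([ 0.18679822,  0.01100177, -0.00327615, -0.09308527, -0.01479031,
        0.00474915]), 'joint_efforts': array([-5.54900216e-04, -4.48452294e+01, -2.31282181e+01, -1.79414296e-04,
        4.70447194e-03,  1.27306592e-05]), 'position': array([0.22648271, 0.50085842, 0.23069324]), 'tool_rot': array([[-9.11132881e-01,  4.12111695e-01, -9.07582990e-04],
       [ 4.12112575e-01,  9.11132086e-01, -1.24382802e-03],
       [ 3.14331910e-04, -1.50731897e-03, -9.99998815e-01]]), 'ft_force': array([ 0.40732422, -0.03789606,  0.09494286]), 'wrist_torque': array([ 0.03488663, -0.02655651, -0.0111805 ]), 'gripper_force': 0.0, 'grip_width': 0.08543946908342392}
top [[362.24469855   0.         319.50374661]
 [  0.         362.24469855 195.03967403]
 [  0.           0.           1.        ]] -0.056393405779298265 [ 0.39097709 -0.17874611  0.93784207] [[ 0.02133685 -0.99943622  0.02592253]
 [-0.98227218 -0.02578638 -0.18567829]
 [ 0.18624205 -0.02150119 -0.9822686 ]]
side [[461.25371527   0.         327.21445269]
 [  0.         461.25371527 198.56668897]
 [  0.           0.           1.        ]] 0.01762555893849682 [0.54755395 0.65356313 0.80812991] [[-0.99905689  0.04222964 -0.01009895]
 [ 0.03522138  0.65216367 -0.75725953]
 [-0.02539263 -0.75690105 -0.65303599]]
```

View pics/top0.png

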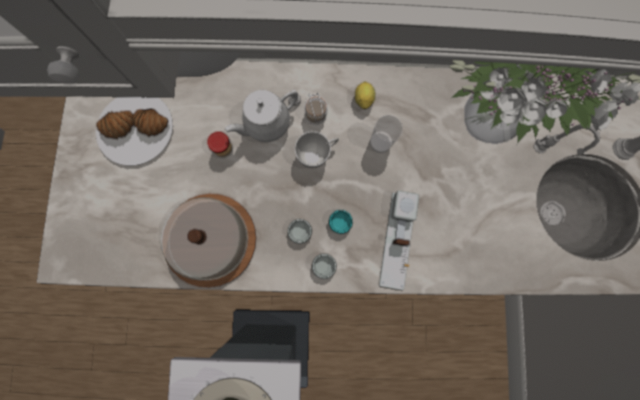

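View pics/side0.png

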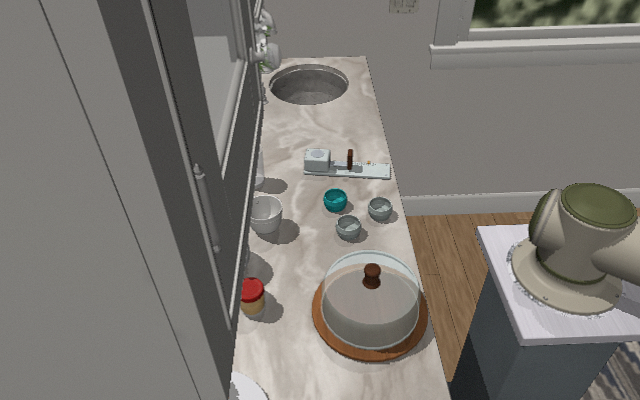

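Top view: dome knob at (197,237) on the stand at about (209,240). There are grey-green pots at (299,233) and (322,268), and a turquoise look-alike at (340,222) to leave alone. Other round candidates to avoid are the cup at (313,150), the glass at (383,137) and the jar at (219,144). The timer grip is at (402,242) and the clip is near (406,265). One close crop follows to confirm.

Run:
```python
from h import *
C=cam('top');im=cv2.imread('pics/top0.png');d=np.load('pics/top0.npy')
cv2.imwrite('pics/c1.png',cv2.resize(im[180:305,270:430],None,fx=4.8,fy=4.8,interpolation=cv2.INTER_CUBIC))
for n,u,v,z in[('knob',197,237,.13),('stand',209,240,.015),('potA',299,233,.036),('potB',322,268,.036),('turq',340,222,.036),('grip',402,242,.066)]:
    print(n,atz(C,u,v,z).round(4),dep(C,u,v,d[v,u]).round(4))
# stand: orange mask
hsv=cv2.cvtColor(im,cv2.COLOR_BGR2HSV)
m=cv2.inRange(hsv,(3,110,50),(20,255,255));m[:180]=0;m[300:]=0;m[:,280:]=0
p=np.argwhere(m)
P=np.array([atz(C,u,v,.015)[:2] for v,u in p]);h=cv2.convexHull(P.astype(np.float32))
print('stand',cv2.minEnclosingCircle(P.astype(np.float32)))
```

```text
knob [0.4423 0.0733 0.13  ] [0.4421 0.0723 0.1331]
stand [0.4429 0.0781 0.015 ] [0.4386 0.0569 0.0912]
potA [ 0.4647 -0.1496  0.036 ] [ 0.4674 -0.1486  0.0035]
potB [ 0.3804 -0.2085  0.036 ] [ 0.3801 -0.2094  0.0069]
turq [ 0.4946 -0.2513  0.036 ] [ 0.4983 -0.2538  0.0041]
grip [ 0.4461 -0.3995  0.066 ] [ 0.4461 -0.3995  0.066 ]
stand ((0.4444693326950073, 0.0784345343708992), 0.1162823811173439)
```

View pics/c1.png

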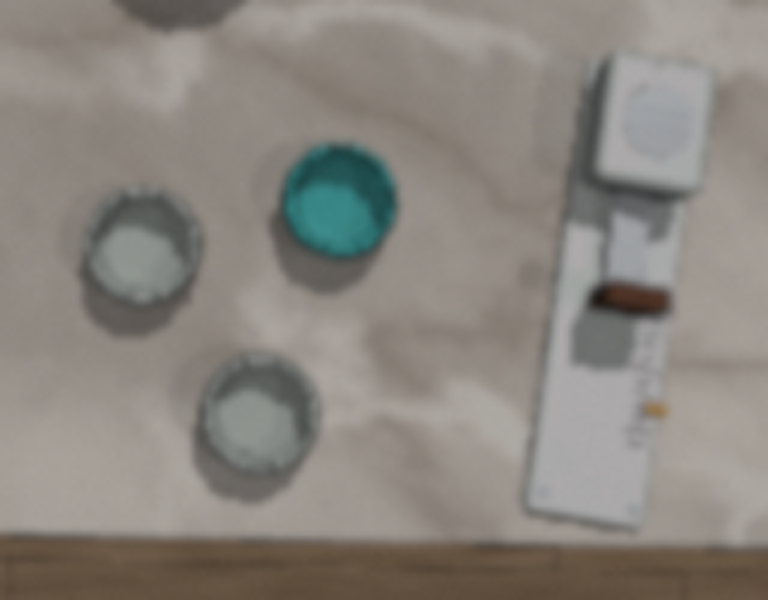

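The close crop confirms two grey-green pots, A at full-image (299.8,231.3) and B at (324.2,266). The turquoise one is a decoy, and there is no third grey pot. The timer grip is at (401,242) and the brass clip at (406,265). Next I'll refine the knob position and plan the first move.

```bash
cat >> h.py <<'E'
def go(p,s=None):
    s=s or env.observe(); d=np.array(p)-s['position']; print('t %.1f'%s['time_s'],'pos',s['position'].round(4),'-> tool shift units',(s['tool_rot'].T@d/.05).round(3))
def blob(im,lo,hi,box):
    m=cv2.inRange(cv2.cvtColor(im,cv2.COLOR_BGR2HSV),lo,hi); k=np.zeros_like(m); x0,y0,x1,y1=box; k[y0:y1,x0:x1]=m[y0:y1,x0:x1]
    n,l,st,c=cv2.connectedComponentsWithStats(k); i=1+np.argmax(st[1:,4]); return c[i],st[i]
E
python3 - <<'E'
from h import *
im=cv2.imread('pics/top0.png')
C=cam('top');d=np.load('pics/top0.npy')
ys,xs=np.mgrid[222:252,182:212]
Q=np.array([dep(C,u,v,d[v,u]) for v,u in zip(ys.ravel(),xs.ravel())])
k=Q[Q[:,2]>.105];print('knob depth pts',len(k),k.mean(0),k.min(0),k.max(0),np.median(k,0))
D=cam('side');ds=np.load('pics/side0.npy')
ys,xs=np.mgrid[255:295,355:390]
Q=np.array([dep(D,u,v,ds[v,u]) for v,u in zip(ys.ravel(),xs.ravel())])
k=Q[Q[:,2]>.105];print('side',len(k),k.mean(0),k.min(0),k.max(0))
go([.442,.076,.2]);
E
```

```text
knob depth pts 194 [0.44487341 0.07659683 0.13602664] [ 0.39097709 -0.17874611  0.10773157] [0.46196073 0.09554975 0.93784207] [0.44459257 0.07731068 0.13356764]
side 301 [0.44702992 0.09424891 0.13794254] [0.42896932 0.06607451 0.10502242] [0.54755395 0.65356313 0.80812991]
t 0.1 pos [0.2265 0.5009 0.2308] -> tool shift units [-7.429 -5.966  0.621]
```

{"api": "arm_command", "payload": {
  "turn": [
    [0,0,0],
    [0,0,0],
    [0,0,0],
    [0,0,0],
    [0,0,0],
    [0,0,0],
    [0,0,0],
    [0,0,0],
    [0,0,0],
    [0,0,0],
    [0,0,0],
    [0,0,0]
  ],
  "xyz": [
    [-0.622,-0.492,0.05],
    [-0.622,-0.492,0.05],
    [-0.622,-0.492,0.05],
    [-0.622,-0.492,0.05],
    [-0.622,-0.492,0.05],
    [-0.622,-0.492,0.05],
    [-0.622,-0.492,0.05],
    [-0.622,-0.492,0.05],
    [-0.622,-0.492,0.05],
    [-0.622,-0.492,0.05],
    [-0.622,-0.492,0.05],
    [-0.622,-0.492,0.05]
  ],
  "claw": [85,85,85,85,85,85,85,85,85,85,85,85]
}}

```text
time_s: 1.3
position: [0.4454, 0.0767, 0.2011]
tool_rot: [[-0.911, 0.412, -0.0], [0.412, 0.911, 0.0], [0.0, -0.0, -1.0]]
ft_force: [0.3, 0.5, 0.2]
grip_width: 0.0849
gripper_force: 0.0
```

Run:
```python
from h import *
s=env.observe();C=cam('wrist');im,d=imaging.get_image('wrist');cv2.imwrite('pics/w1.png',im)
print(proj(C,[.445,.078,.136]),s['tool_rot'].round(4))
ys,xs=np.mgrid[0:400:2,0:640:2]
Q=np.array([dep(C,u,v,d[v,u]) for v,u in zip(ys.ravel(),xs.ravel())])
r=np.hypot(Q[:,0]-.445,Q[:,1]-.078)
k=Q[(Q[:,2]>.10)&(Q[:,2]<.14)&(r<.04)]
if len(k): print(len(k),k.min(0),k.max(0),((k.min(0)+k.max(0))/2)[:2])
go([.445,.078,.1]); go([.445,.078,.2])
```

```text
(np.float64(319.6351940594225), np.float64(218.4466784046681)) [[-9.110e-01  4.123e-01 -4.000e-04]
 [ 4.123e-01  9.110e-01  1.000e-04]
 [ 4.000e-04 -1.000e-04 -1.000e+00]]
441 [0.42948769 0.06599545 0.10031232] [0.46115869 0.09762936 0.13698753] [0.44532319 0.08181241]
t 1.4 pos [0.448  0.0727 0.2006] -> tool shift units [0.102 0.075 2.012]
t 1.4 pos [0.448  0.0727 0.2006] -> tool shift units [0.1   0.072 0.012]
```

View pics/w1.png

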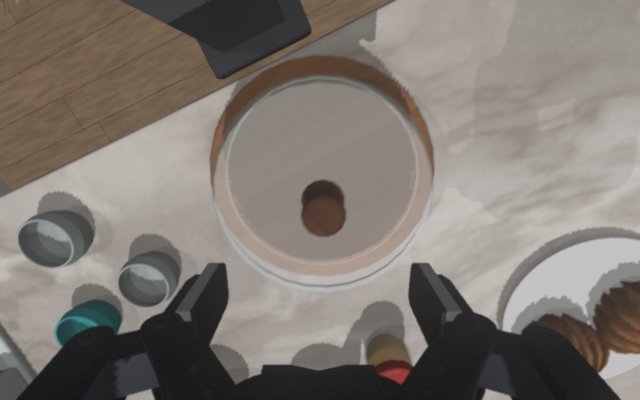

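The wrist view shows the knob at about (323,212), within a few pixels of the prediction (320,218), while the arm was still settling. Nothing is near the fingers.

{"api": "arm_command", "payload": {
  "turn": [
    [0,0,0],
    [0,0,0],
    [0,0,0],
    [0,0,0],
    [0,0,0]
  ],
  "xyz": [
    [0,0,0],
    [0,0,0],
    [0,0,0],
    [0,0,0],
    [0,0,0.2]
  ],
  "claw": [85,85,85,85,85]
}}

```text
time_s: 1.85
position: [0.4454, 0.079, 0.192]
tool_rot: [[-0.912, 0.411, 0.003], [0.411, 0.912, -0.0], [-0.003, 0.001, -1.0]]
ft_force: [-0.1, -0.8, 0.2]
grip_width: 0.0851
gripper_force: 0.0
```

Run:
```python
from h import *
s=env.observe();C=cam('wrist');im,d=imaging.get_image('wrist')
ys,xs=np.mgrid[0:400:1,250:400:1]
Q=np.array([dep(C,u,v,d[v,u]) for v,u in zip(ys.ravel(),xs.ravel())])
r=np.hypot(Q[:,0]-.445,Q[:,1]-.078)
k=Q[(Q[:,2]>.12)&(Q[:,2]<.14)&(r<.04)]
print(len(k),k.min(0),k.max(0),((k.min(0)+k.max(0))/2)[:2])
go([.445,.078,.1])
```

```text
1668 [0.42910535 0.0655731  0.12575679] [0.4611833  0.09791409 0.13708614] [0.44514432 0.08174359]
t 1.9 pos [0.4443 0.0789 0.1897] -> tool shift units [-0.022 -0.01   1.794]
```

{"api": "arm_command", "payload": {
  "turn": [
    [0,0,0],
    [0,0,0],
    [0,0,0],
    [0,0,0],
    [0,0,0],
    [0,0,0],
    [0,0,0],
    [0,0,0]
  ],
  "xyz": [
    [0.016,0.036,0.3],
    [0,0,0.3],
    [0,0,0.3],
    [0,0,0.3],
    [0,0,0.3],
    [0,0,0.27],
    [0,0,0],
    [0,0,0]
  ],
  "claw": [85,85,85,85,85,85,85,85]
}}

```text
time_s: 2.7
position: [0.445, 0.0805, 0.1029]
tool_rot: [[-0.911, 0.412, -0.001], [0.412, 0.911, 0.0], [0.0, -0.0, -1.0]]
ft_force: [0.2, -0.2, -0.5]
grip_width: 0.0852
gripper_force: 0.0
```

{"api": "arm_command", "payload": {
  "turn": [
    [0,0,0],
    [0,0,0],
    [0,0,0],
    [0,0,0],
    [0,0,0],
    [0,0,0],
    [0,0,0],
    [0,0,0],
    [0,0,0],
    [0,0,0],
    [0,0,0],
    [0,0,0]
  ],
  "xyz": [
    [0,0,0],
    [0,0,0],
    [0,0,0],
    [0,0,0],
    [0,0,0],
    [0,0,0],
    [0,0,0],
    [0,0,0],
    [0,0,0],
    [0,0,0],
    [0,0,0],
    [0,0,0]
  ],
  "claw": [50,35,20,15,15,15,15,15,15,15,15,15],
  "squeeze": 40
}}

```text
time_s: 3.9
position: [0.4453, 0.0803, 0.1033]
tool_rot: [[-0.911, 0.412, 0.001], [0.412, 0.911, -0.0], [-0.001, 0.0, -1.0]]
ft_force: [-0.6, 0.9, 5.8]
grip_width: 0.0269
gripper_force: 39.2
```

{"api": "arm_command", "payload": {
  "turn": [
    [0,0,0],
    [0,0,0],
    [0,0,0],
    [0,0,0],
    [0,0,0],
    [0,0,0],
    [0,0,0],
    [0,0,0],
    [0,0,0],
    [0,0,0]
  ],
  "xyz": [
    [0,0,-0.05],
    [0,0,-0.1],
    [0,0,-0.15],
    [0,0,-0.2],
    [0,0,-0.2],
    [0,0,-0.2],
    [0,0,-0.15],
    [0,0,-0.1],
    [0,0,-0.05],
    [0,0,0]
  ],
  "claw": [15,15,15,15,15,15,15,15,15,15]
}}

```text
time_s: 4.9
position: [0.445, 0.0803, 0.163]
tool_rot: [[-0.911, 0.412, 0.0], [0.412, 0.911, -0.0], [-0.0, 0.0, -1.0]]
ft_force: [0.5, -0.3, -4.4]
grip_width: 0.0268
gripper_force: 39.6
```

{"api": "arm_command", "payload": {
  "turn": [
    [0,0,0],
    [0,0,0],
    [0,0,0],
    [0,0,0],
    [0,0,0],
    [0,0,0],
    [0,0,0],
    [0,0,0],
    [0,0,0],
    [0,0,0],
    [0,0,0],
    [0,0,0]
  ],
  "xyz": [
    [0.06,0.13,0],
    [0.12,0.27,0],
    [0.2,0.45,0],
    [0.25,0.55,0],
    [0.25,0.55,0],
    [0.25,0.55,0],
    [0.25,0.55,0],
    [0.25,0.55,0],
    [0.2,0.45,0],
    [0.13,0.27,0],
    [0.07,0.14,0],
    [0.03,0.095,0]
  ],
  "claw": [15,15,15,15,15,15,15,15,15,15,15,15]
}}

```text
time_s: 6.1
position: [0.4448, 0.3304, 0.1625]
tool_rot: [[-0.911, 0.412, -0.001], [0.412, 0.911, -0.001], [0.0, -0.001, -1.0]]
ft_force: [0.4, -0.2, -4.8]
grip_width: 0.027
gripper_force: 40.0
```

Run:
```python
from h import *
go([.445,.33,.0885])
im,d=imaging.get_image('side');s=env.observe();print(s['grip_width'],s['ft_force'])
cv2.imwrite('pics/s1.png',im)
go([.445,.33,.0885])
```

```text
t 6.1 pos [0.4448 0.3304 0.1625] -> tool shift units [-0.007 -0.006  1.48 ]
0.027075874068365507 [-0.05554356  0.66750674 -3.36170821]
t 6.2 pos [0.4451 0.3307 0.1626] -> tool shift units [-0.004 -0.013  1.482]
```

View pics/s1.png

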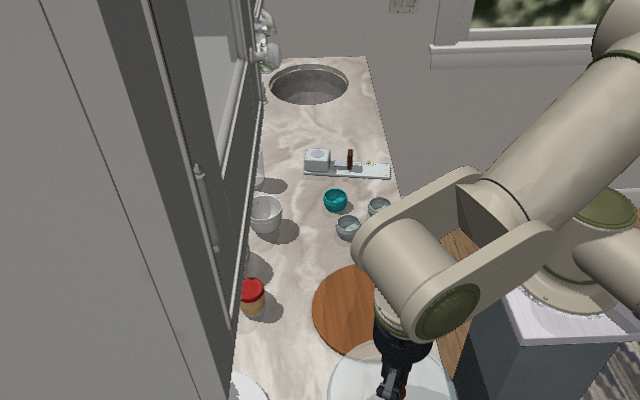

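The dome is held clear of the stand, which is now bare at about (350,310) with no pot hidden under it. I'll lower it onto the worktop.

{"api": "arm_command", "payload": {
  "turn": [
    [0,0,0],
    [0,0,0],
    [0,0,0],
    [0,0,0],
    [0,0,0],
    [0,0,0],
    [0,0,0],
    [0,0,0],
    [0,0,0],
    [0,0,0],
    [0,0,0],
    [0,0,0]
  ],
  "xyz": [
    [0,0,0.1],
    [0,0,0.2],
    [0,0,0.25],
    [0,0,0.25],
    [0,0,0.25],
    [0,0,0.2],
    [0,0,0.1],
    [0,0,0.05],
    [0,0,0.04],
    [0,0,0.03],
    [0,0,0.01],
    [0,0,0]
  ],
  "claw": [15,15,15,15,15,15,15,15,15,15,15,15]
}}

```text
time_s: 7.35
position: [0.4451, 0.3303, 0.089]
tool_rot: [[-0.911, 0.412, 0.0], [0.412, 0.911, 0.0], [-0.0, 0.0, -1.0]]
ft_force: [0.1, 0.1, -3.9]
grip_width: 0.027
gripper_force: 40.0
```

{"api": "arm_command", "payload": {
  "turn": [
    [0,0,0],
    [0,0,0],
    [0,0,0],
    [0,0,0],
    [0,0,0],
    [0,0,0],
    [0,0,0],
    [0,0,0]
  ],
  "xyz": [
    [0,0,0],
    [0,0,0],
    [0,0,0],
    [0,0,0],
    [0,0,0],
    [0,0,0],
    [0,0,0],
    [0,0,0]
  ],
  "claw": [30,40,55,70,85,85,85,85]
}}

```text
time_s: 8.15
position: [0.4451, 0.3303, 0.0888]
tool_rot: [[-0.911, 0.412, -0.0], [0.412, 0.911, -0.0], [0.0, -0.0, -1.0]]
ft_force: [0.4, 0.1, 0.4]
grip_width: 0.0851
gripper_force: 0.0
```

{"api": "arm_command", "payload": {
  "turn": [
    [0,0,0],
    [0,0,0],
    [0,0,0],
    [0,0,0],
    [0,0,0],
    [0,0,0],
    [0,0,0],
    [0,0,0],
    [0,0,0],
    [0,0,0]
  ],
  "xyz": [
    [0,0,-0.1],
    [0,0,-0.2],
    [0,0,-0.3],
    [0,0,-0.3],
    [0,0,-0.3],
    [0,0,-0.3],
    [0,0,-0.3],
    [0,0,-0.3],
    [0,0,-0.2],
    [0,0,-0.1]
  ],
  "claw": [85,85,85,85,85,85,85,85,85,85]
}}

```text
time_s: 9.15
position: [0.4452, 0.3304, 0.2102]
tool_rot: [[-0.911, 0.412, 0.002], [0.412, 0.911, 0.001], [-0.001, 0.001, -1.0]]
ft_force: [0.3, 0.3, 0.0]
grip_width: 0.0849
gripper_force: 0.0
```

Run:
```python
from h import *
C=cam('top')
for u,v in((299.8,231.3),(324.2,266)): 
    p=atz(C,u,v,.036);print(p.round(4)); go([p[0],p[1],.15])
```

```text
[ 0.469  -0.1515  0.036 ]
t 9.2 pos [0.4452 0.3304 0.2102] -> tool shift units [-4.403 -8.586  1.197]
[ 0.3854 -0.2138  0.036 ]
t 9.2 pos [0.4452 0.3304 0.2102] -> tool shift units [ -3.393 -10.41    1.194]
```

{"api": "arm_command", "payload": {
  "turn": [
    [0,0,0],
    [0,0,0],
    [0,0,0],
    [0,0,0],
    [0,0,0],
    [0,0,0],
    [0,0,0],
    [0,0,0],
    [0,0,0],
    [0,0,0],
    [0,0,0],
    [0,0,0]
  ],
  "xyz": [
    [-0.367,-0.716,0],
    [-0.367,-0.716,0],
    [-0.367,-0.716,0],
    [-0.367,-0.716,0],
    [-0.367,-0.716,0],
    [-0.367,-0.716,0],
    [-0.367,-0.716,0],
    [-0.367,-0.716,0],
    [-0.367,-0.716,0],
    [-0.367,-0.716,0],
    [-0.367,-0.716,0],
    [-0.367,-0.716,0]
  ],
  "claw": [85,85,85,85,85,85,85,85,85,85,85,85]
}}

```text
time_s: 10.35
position: [0.4683, -0.1535, 0.2087]
tool_rot: [[-0.911, 0.412, -0.0], [0.412, 0.911, 0.0], [0.0, 0.0, -1.0]]
ft_force: [0.5, -0.7, -0.8]
grip_width: 0.085
gripper_force: 0.0
```

{"api": "arm_command", "payload": {
  "turn": [
    [0,0,0],
    [0,0,0],
    [0,0,0],
    [0,0,0]
  ],
  "xyz": [
    [0,0,0],
    [0,0,0],
    [0,0,0],
    [0,0,0]
  ],
  "claw": [85,85,85,85]
}}

```text
time_s: 10.75
position: [0.4686, -0.1508, 0.2089]
tool_rot: [[-0.912, 0.411, -0.0], [0.411, 0.912, 0.0], [0.0, 0.0, -1.0]]
ft_force: [0.5, -0.5, 1.0]
grip_width: 0.0851
gripper_force: 0.0
```

```bash
cat >> h.py <<'E'
def cloud(n,lo,hi):
    C=cam(n);im,d=imaging.get_image(n);K,k1,R,t=C
    v,u=np.mgrid[0:400,0:640];pts=np.stack([u.ravel(),v.ravel()],1).astype(np.float64)
    q=cv2.undistortPoints(pts[:,None],K,np.array([k1,0,0,0.]))[:,0]
    z=d.ravel();P=(np.c_[q,np.ones(len(q))]*z[:,None]-t)@R
    ok=(z>.01)&np.all(P>lo,1)&np.all(P<hi,1);return im,P,ok
def pots(n):
    im,P,ok=cloud(n,[.3,-.35,.029],[.62,.25,.042]); m=ok.reshape(400,640).astype(np.uint8)
    N,l,st,c=cv2.connectedComponentsWithStats(cv2.dilate(m,np.ones((5,5))));l=l*m
    hs=cv2.cvtColor(im,cv2.COLOR_BGR2HSV)
    for i in range(1,N):
        s=(l==i)
        if s.sum()<25: continue
        Q=P[s.ravel()];(x,y),r=cv2.minEnclosingCircle(Q[:,:2].astype(np.float32)); print(n,'centre %.4f %.4f r %.4f'%(x,y,r),'px',c[i].round(),'n',s.sum(),'zmax %.3f'%Q[:,2].max(),'hsv',np.median(hs[s],0))
    return im
E
python3 - <<'E'
from h import *
im=pots('top');im=pots('wrist');cv2.imwrite('pics/w2.png',im)
go([.469,-.1515,.2]);print(proj(cam('wrist'),[.469,-.1515,.036]))
E
```

```text
top centre 0.4950 -0.2553 r 0.0290 px [347. 224.] n 49 zmax 0.040 hsv [ 89.  90. 100.]
top centre 0.4468 0.2486 r 0.0569 px [143. 237.] n 95 zmax 0.042 hsv [45.  7. 78.]
top centre 0.3873 -0.2132 r 0.0303 px [324. 265.] n 105 zmax 0.040 hsv [ 50.   7. 113.]
wrist centre 0.3863 -0.2119 r 0.0303 px [228. 130.] n 727 zmax 0.038 hsv [ 72.  10. 141.]
wrist centre 0.4715 -0.1484 r 0.0302 px [321. 180.] n 584 zmax 0.038 hsv [ 70.5   9.  138. ]
wrist centre 0.4974 -0.2512 r 0.0305 px [246. 239.] n 619 zmax 0.038 hsv [ 90. 109. 101.]
t 10.8 pos [ 0.4687 -0.151   0.209 ] -> tool shift units [-0.01  -0.006  0.179]
(np.float64(317.8092928082243), np.float64(182.15736096211708))
```

View pics/w2.png

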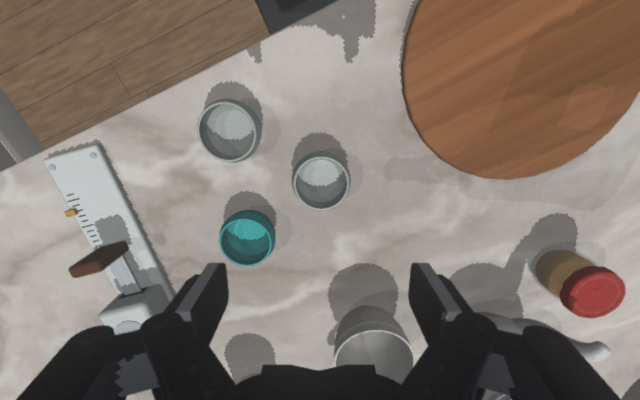

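View shows pot A at (321,182), pot B at (228,130) and the turquoise decoy at (247,239). Both cameras agree within 3 mm.

{"api": "arm_command", "payload": {
  "turn": [
    [0,0,0],
    [0,0,0],
    [0,0,0],
    [0,0,0],
    [0,0,0],
    [0,0,0],
    [0,0,0],
    [0,0,0],
    [0,0,0],
    [0,0,0],
    [0,0,0],
    [0,0,0]
  ],
  "xyz": [
    [-0.02,0.042,0.2],
    [0,0,0.4],
    [0,0,0.5],
    [0,0,0.5],
    [0,0,0.5],
    [0,0,0.5],
    [0,0,0.5],
    [0,0,0.4],
    [0,0,0.3],
    [0,0,0.2],
    [0,0,0.02],
    [0,0,0]
  ],
  "claw": [85,85,85,85,85,85,85,85,85,85,85,85]
}}

```text
time_s: 12.05
position: [0.4705, -0.1503, 0.0079]
tool_rot: [[-0.911, 0.412, 0.0], [0.412, 0.911, -0.0], [-0.0, -0.0, -1.0]]
ft_force: [0.2, 0.4, -0.2]
grip_width: 0.0855
gripper_force: 0.0
```

{"api": "arm_command", "payload": {
  "turn": [
    [0,0,0],
    [0,0,0],
    [0,0,0],
    [0,0,0],
    [0,0,0],
    [0,0,0],
    [0,0,0],
    [0,0,0]
  ],
  "xyz": [
    [0,0,0],
    [0,0,0],
    [0,0,0],
    [0,0,0],
    [0,0,0],
    [0,0,0],
    [0,0,0],
    [0,0,0]
  ],
  "claw": [75,68,60,55,50,50,50,50],
  "squeeze": 25
}}

```text
time_s: 12.85
position: [0.4707, -0.1506, 0.0088]
tool_rot: [[-0.911, 0.412, 0.001], [0.412, 0.911, -0.001], [-0.001, -0.0, -1.0]]
ft_force: [-1.8, 0.5, 7.2]
grip_width: 0.0602
gripper_force: 25.5
```

{"api": "arm_command", "payload": {
  "turn": [
    [0,0,0],
    [0,0,0],
    [0,0,0],
    [0,0,0],
    [0,0,0],
    [0,0,0],
    [0,0,0]
  ],
  "xyz": [
    [0,0,-0.05],
    [0,0,-0.15],
    [0,0,-0.25],
    [0,0,-0.3],
    [0,0,-0.25],
    [0,0,-0.15],
    [0,0,-0.05]
  ],
  "claw": [50,50,50,50,50,50,50]
}}

```text
time_s: 13.55
position: [0.4706, -0.1505, 0.0687]
tool_rot: [[-0.911, 0.412, 0.001], [0.412, 0.911, -0.001], [-0.001, -0.0, -1.0]]
ft_force: [-0.6, 0.1, -1.0]
grip_width: 0.0603
gripper_force: 27.5
```

{"api": "arm_command", "payload": {
  "turn": [
    [0,0,0],
    [0,0,0],
    [0,0,0],
    [0,0,0],
    [0,0,0],
    [0,0,0],
    [0,0,0],
    [0,0,0],
    [0,0,0],
    [0,0,0],
    [0,0,0],
    [0,0,0]
  ],
  "xyz": [
    [0.05,0.13,0],
    [0.1,0.27,0],
    [0.15,0.4,0],
    [0.18,0.48,0],
    [0.18,0.48,0],
    [0.18,0.48,0],
    [0.18,0.48,0],
    [0.17,0.46,0],
    [0.14,0.37,0],
    [0.09,0.25,0],
    [0.05,0.14,0],
    [0.01,0.03,0]
  ],
  "claw": [50,50,50,50,50,50,50,50,50,50,50,50]
}}

```text
time_s: 14.75
position: [0.4846, 0.0616, 0.0676]
tool_rot: [[-0.912, 0.411, -0.0], [0.411, 0.912, 0.0], [0.0, -0.0, -1.0]]
ft_force: [0.8, -0.0, -1.6]
grip_width: 0.0602
gripper_force: 27.5
```

Run:
```python
from h import *
s=env.observe();print(s['grip_width'],s['ft_force'])
im,_=imaging.get_image('side');cv2.imwrite('pics/s2.png',cv2.resize(im[180:380,230:470],None,fx=2.5,fy=2.5))
go([.485,.061,.0255])
```

```text
0.06022114224730262 [ 0.82666886 -0.00930265 -1.55234953]
t 14.8 pos [0.4847 0.0612 0.0677] -> tool shift units [-0.007 -0.002  0.843]
```

View pics/s2.png

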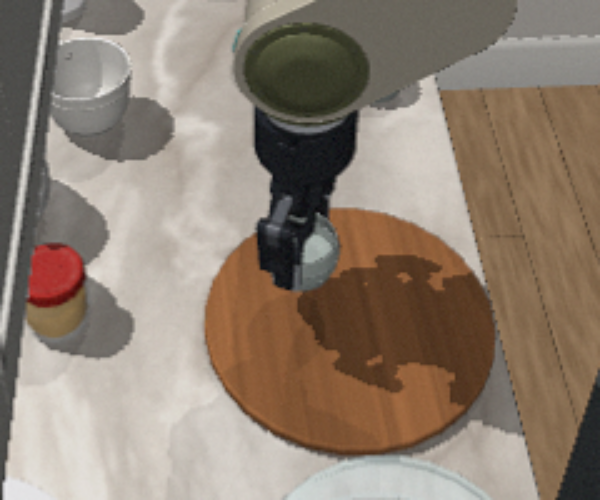

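The pot is held upright at about (310,255) in the crop, over the far half of the stand. I'll lower and release it.

{"api": "arm_command", "payload": {
  "turn": [
    [0,0,0],
    [0,0,0],
    [0,0,0],
    [0,0,0],
    [0,0,0],
    [0,0,0],
    [0,0,0],
    [0,0,0],
    [0,0,0]
  ],
  "xyz": [
    [0,0,0.1],
    [0,0,0.15],
    [0,0,0.2],
    [0,0,0.2],
    [0,0,0.1],
    [0,0,0.06],
    [0,0,0.04],
    [0,0,0.02],
    [0,0,0]
  ],
  "claw": [50,50,50,50,50,50,50,50,50]
}}

```text
time_s: 15.7
position: [0.4849, 0.061, 0.0244]
tool_rot: [[-0.911, 0.412, 0.0], [0.412, 0.911, -0.0], [-0.0, 0.0, -1.0]]
ft_force: [0.1, -0.5, -1.7]
grip_width: 0.0599
gripper_force: 27.5
```

{"api": "arm_command", "payload": {
  "turn": [
    [0,0,0],
    [0,0,0],
    [0,0,0],
    [0,0,0],
    [0,0,0]
  ],
  "xyz": [
    [0,0,0],
    [0,0,0],
    [0,0,0],
    [0,0,0],
    [0,0,0]
  ],
  "claw": [63,70,78,85,85]
}}

```text
time_s: 16.2
position: [0.4848, 0.0609, 0.0244]
tool_rot: [[-0.911, 0.412, 0.0], [0.412, 0.911, -0.0], [-0.0, 0.0, -1.0]]
ft_force: [1.1, 0.5, -1.1]
grip_width: 0.0853
gripper_force: 0.0
```

{"api": "arm_command", "payload": {
  "turn": [
    [0,0,0],
    [0,0,0],
    [0,0,0],
    [0,0,0],
    [0,0,0],
    [0,0,0],
    [0,0,0],
    [0,0,0],
    [0,0,0]
  ],
  "xyz": [
    [0,0,-0.1],
    [0,0,-0.3],
    [0,0,-0.4],
    [0,0,-0.5],
    [0,0,-0.5],
    [0,0,-0.5],
    [0,0,-0.4],
    [0,0,-0.2],
    [0,0,-0.1]
  ],
  "claw": [85,85,85,85,85,85,85,85,85]
}}

```text
time_s: 17.1
position: [0.4849, 0.0609, 0.1751]
tool_rot: [[-0.911, 0.412, 0.001], [0.412, 0.911, -0.0], [-0.001, 0.0, -1.0]]
ft_force: [0.3, -0.0, -0.2]
grip_width: 0.0849
gripper_force: 0.0
```

Run:
```python
from h import *
im,P,ok=cloud('wrist',[.34,-.02,.044],[.56,.18,.06]); Q=P[ok];print('rim',cv2.minEnclosingCircle(Q[:,:2].astype(np.float32)),len(Q))
pots('top')
go([.3865,-.2120,.175])
```

```text
rim ((0.48493078351020813, 0.061489351093769073), 0.03019113652408123) 804
top centre 0.4865 0.0570 r 0.0314 px [221. 221.] n 31 zmax 0.042 hsv [17. 29. 81.]
top centre 0.4962 -0.2533 r 0.0306 px [340. 222.] n 101 zmax 0.041 hsv [ 89. 105. 101.]
top centre 0.3873 -0.2130 r 0.0303 px [324. 265.] n 104 zmax 0.040 hsv [ 47.5   8.  118.5]
t 17.2 pos [0.4847 0.0609 0.1743] -> tool shift units [-0.46  -5.783 -0.014]
```

{"api": "arm_command", "payload": {
  "turn": [
    [0,0,0],
    [0,0,0],
    [0,0,0],
    [0,0,0],
    [0,0,0],
    [0,0,0],
    [0,0,0],
    [0,0,0],
    [0,0,0],
    [0,0,0],
    [0,0,0],
    [0,0,0]
  ],
  "xyz": [
    [-0.047,-0.58,0],
    [-0.047,-0.58,0],
    [-0.047,-0.58,0],
    [-0.047,-0.58,0],
    [-0.047,-0.58,0],
    [-0.047,-0.58,0],
    [-0.047,-0.58,0],
    [-0.047,-0.58,0],
    [-0.047,-0.58,0],
    [-0.047,-0.58,0],
    [0,0,0],
    [0,0,0]
  ],
  "claw": [85,85,85,85,85,85,85,85,85,85,85,85]
}}

```text
time_s: 18.4
position: [0.3863, -0.2129, 0.1734]
tool_rot: [[-0.911, 0.413, -0.001], [0.413, 0.911, 0.002], [0.002, 0.001, -1.0]]
ft_force: [0.2, -0.6, -0.5]
grip_width: 0.085
gripper_force: 0.0
```

Run:
```python
from h import *
pots('wrist')
go([.387,-.2125,.008])
```

```text
wrist centre 0.3863 -0.2118 r 0.0304 px [319. 187.] n 734 zmax 0.038 hsv [ 70.   9. 135.]
wrist centre 0.5133 0.0509 r 0.0254 px [629. 198.] n 613 zmax 0.042 hsv [30. 12. 58.]
wrist centre 0.4974 -0.2514 r 0.0302 px [329. 297.] n 749 zmax 0.037 hsv [ 90. 103.  84.]
t 18.4 pos [ 0.3865 -0.2124  0.1736] -> tool shift units [-0.016 -0.     3.312]
```

{"api": "arm_command", "payload": {
  "turn": [
    [0,0,0],
    [0,0,0],
    [0,0,0],
    [0,0,0],
    [0,0,0],
    [0,0,0],
    [0,0,0],
    [0,0,0],
    [0,0,0],
    [0,0,0],
    [0,0,0]
  ],
  "xyz": [
    [0,0.01,0.2],
    [0,0,0.4],
    [0,0,0.5],
    [0,0,0.5],
    [0,0,0.5],
    [0,0,0.45],
    [0,0,0.35],
    [0,0,0.25],
    [0,0,0.16],
    [0,0,0],
    [0,0,0]
  ],
  "claw": [85,85,85,85,85,85,85,85,85,85,85]
}}

```text
time_s: 19.55
position: [0.3871, -0.2122, 0.009]
tool_rot: [[-0.911, 0.412, 0.0], [0.412, 0.911, -0.0], [-0.0, -0.0, -1.0]]
ft_force: [-0.4, -0.5, -0.5]
grip_width: 0.0853
gripper_force: 0.0
```

{"api": "arm_command", "payload": {
  "turn": [
    [0,0,0],
    [0,0,0],
    [0,0,0],
    [0,0,0],
    [0,0,0],
    [0,0,0],
    [0,0,0],
    [0,0,0]
  ],
  "xyz": [
    [0,0,0],
    [0,0,0],
    [0,0,0],
    [0,0,0],
    [0,0,0],
    [0,0,0],
    [0,0,0],
    [0,0,0]
  ],
  "claw": [75,68,60,55,50,50,50,50],
  "squeeze": 25
}}

```text
time_s: 20.35
position: [0.3871, -0.2126, 0.0096]
tool_rot: [[-0.911, 0.412, 0.001], [0.412, 0.911, -0.001], [-0.001, -0.0, -1.0]]
ft_force: [-0.7, 2.1, 7.4]
grip_width: 0.0607
gripper_force: 25.4
```

{"api": "arm_command", "payload": {
  "turn": [
    [0,0,0],
    [0,0,0],
    [0,0,0],
    [0,0,0],
    [0,0,0],
    [0,0,0],
    [0,0,0],
    [0,0,0],
    [0,0,0]
  ],
  "xyz": [
    [0,0,-0.05],
    [0,0,-0.15],
    [0,0,-0.25],
    [0,0,-0.3],
    [0,0,-0.3],
    [0,0,-0.25],
    [0,0,-0.15],
    [0,0,-0.05],
    [0,0,0]
  ],
  "claw": [50,50,50,50,50,50,50,50,50]
}}

```text
time_s: 21.25
position: [0.3869, -0.2125, 0.0839]
tool_rot: [[-0.911, 0.412, 0.0], [0.412, 0.911, -0.0], [-0.0, -0.0, -1.0]]
ft_force: [0.4, -0.2, -1.1]
grip_width: 0.0607
gripper_force: 27.5
```

Run:
```python
from h import *
go([.405,.097,.0245]);pots('top')
```

```text
t 21.2 pos [ 0.3869 -0.2125  0.0839] -> tool shift units [2.221 5.789 1.188]
top centre 0.5180 0.0664 r 0.0301 px [214. 210.] n 81 zmax 0.042 hsv [45. 10. 78.]
top centre 0.4965 -0.2529 r 0.0303 px [341. 222.] n 93 zmax 0.039 hsv [ 89. 102.  97.]
top centre 0.4468 0.2493 r 0.0569 px [143. 237.] n 98 zmax 0.042 hsv [45.   7.  79.5]
```

Pot A seems to have been knocked about 3 cm, from (0.485,0.061) to about (0.517,0.065). I'll place pot B first, then check.

{"api": "arm_command", "payload": {
  "turn": [
    [0,0,0],
    [0,0,0],
    [0,0,0],
    [0,0,0],
    [0,0,0],
    [0,0,0],
    [0,0,0],
    [0,0,0],
    [0,0,0],
    [0,0,0],
    [0,0,0],
    [0,0,0]
  ],
  "xyz": [
    [0.08,0.2,0],
    [0.16,0.4,0],
    [0.24,0.63,0],
    [0.26,0.68,0],
    [0.26,0.68,0],
    [0.26,0.68,0],
    [0.26,0.68,0],
    [0.26,0.68,0],
    [0.22,0.58,0],
    [0.14,0.37,0],
    [0.06,0.17,0],
    [0.02,0.04,0]
  ],
  "claw": [50,50,50,50,50,50,50,50,50,50,50,50]
}}

```text
time_s: 22.5
position: [0.4047, 0.0978, 0.0836]
tool_rot: [[-0.912, 0.411, -0.001], [0.411, 0.912, 0.0], [0.001, -0.0, -1.0]]
ft_force: [0.7, -0.1, -0.3]
grip_width: 0.0603
gripper_force: 27.6
```

Run:
```python
from h import *
imaging.get_image('top');go([.405,.097,.0252])
im,P,ok=cloud('wrist',[.34,-.02,.044],[.57,.18,.06]); Q=P[ok];Q=Q[Q[:,0]>.46];print('rim',cv2.minEnclosingCircle(Q[:,:2].astype(np.float32)),len(Q))
cv2.imwrite('pics/w3.png',im)
```

```text
t 22.6 pos [0.4047 0.0973 0.0836] -> tool shift units [-0.008 -0.003  1.168]
rim ((0.5084187984466553, 0.07284778356552124), 0.027968786656856537) 877
```

View pics/w3.png

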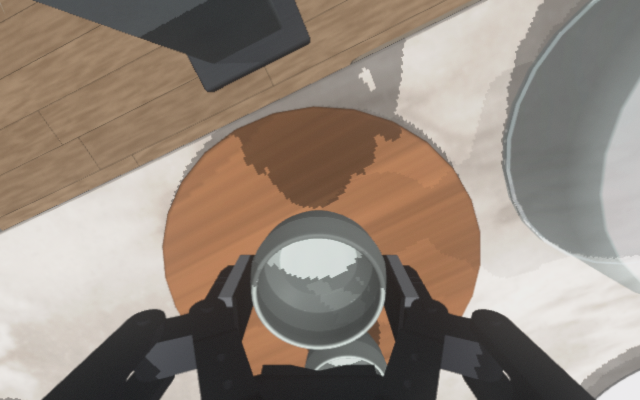

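The held pot is level in the fingers at (318,280). Pot A is partly visible behind it at (348,360), still upright on the stand. I'll place B and look again.

{"api": "arm_command", "payload": {
  "turn": [
    [0,0,0],
    [0,0,0],
    [0,0,0],
    [0,0,0],
    [0,0,0],
    [0,0,0],
    [0,0,0],
    [0,0,0],
    [0,0,0],
    [0,0,0]
  ],
  "xyz": [
    [0,0,0.1],
    [0,0,0.2],
    [0,0,0.25],
    [0,0,0.25],
    [0,0,0.15],
    [0,0,0.1],
    [0,0,0.06],
    [0,0,0.04],
    [0,0,0.02],
    [0,0,0]
  ],
  "claw": [50,50,50,50,50,50,50,50,50,50]
}}

```text
time_s: 23.6
position: [0.4051, 0.097, 0.0254]
tool_rot: [[-0.911, 0.412, 0.0], [0.412, 0.911, -0.0], [-0.0, 0.0, -1.0]]
ft_force: [-0.6, -0.4, -1.4]
grip_width: 0.061
gripper_force: 27.6
```

{"api": "arm_command", "payload": {
  "turn": [
    [0,0,0],
    [0,0,0],
    [0,0,0],
    [0,0,0],
    [0,0,0]
  ],
  "xyz": [
    [0,0,0],
    [0,0,0],
    [0,0,0],
    [0,0,0],
    [0,0,0]
  ],
  "claw": [63,70,78,85,85]
}}

```text
time_s: 24.1
position: [0.4051, 0.097, 0.0254]
tool_rot: [[-0.911, 0.412, 0.0], [0.412, 0.911, -0.0], [-0.0, 0.0, -1.0]]
ft_force: [0.3, 0.7, -0.6]
grip_width: 0.0852
gripper_force: 0.0
```

{"api": "arm_command", "payload": {
  "turn": [
    [0,0,0],
    [0,0,0],
    [0,0,0],
    [0,0,0],
    [0,0,0],
    [0,0,0],
    [0,0,0],
    [0,0,0],
    [0,0,0]
  ],
  "xyz": [
    [0,0,-0.1],
    [0,0,-0.3],
    [0,0,-0.4],
    [0,0,-0.5],
    [0,0,-0.5],
    [0,0,-0.5],
    [0,0,-0.4],
    [0,0,-0.2],
    [0,0,-0.1]
  ],
  "claw": [85,85,85,85,85,85,85,85,85]
}}

```text
time_s: 25.0
position: [0.4051, 0.097, 0.176]
tool_rot: [[-0.911, 0.412, 0.001], [0.412, 0.911, -0.0], [-0.001, 0.0, -1.0]]
ft_force: [-1.0, -0.1, -0.7]
grip_width: 0.085
gripper_force: 0.0
```

{"api": "arm_command", "payload": {
  "turn": [
    [0,0,0],
    [0,0,0],
    [0,0,0],
    [0,0,0],
    [0,0,0]
  ],
  "xyz": [
    [-0.5,-0.2,0],
    [-0.5,-0.2,0],
    [-0.5,-0.2,0],
    [0,0,0],
    [0,0,0]
  ],
  "claw": [85,85,85,85,85]
}}

```text
time_s: 25.5
position: [0.4605, 0.0387, 0.1744]
tool_rot: [[-0.911, 0.413, -0.002], [0.413, 0.911, 0.001], [0.002, -0.0, -1.0]]
ft_force: [-0.3, 0.1, -0.8]
grip_width: 0.0853
gripper_force: 0.0
```

```bash
cat >> h.py <<'E'
def rims():
    im,P,ok=cloud('wrist',[.32,-.06,.043],[.58,.2,.056]); m=ok.reshape(400,640).astype(np.uint8)
    N,l,st,c=cv2.connectedComponentsWithStats(cv2.dilate(m,np.ones((5,5))));l=l*m
    for i in range(1,N):
        s=(l==i)
        if s.sum()>60:
            Q=P[s.ravel()];print('rim',cv2.minEnclosingCircle(Q[:,:2].astype(np.float32)),s.sum(),c[i].round(),Q[:,2].max())
    return im
E
python3 - <<'E'
from h import *
im=rims();cv2.imwrite('pics/w4.png',im);go([.515,.065,.024])
E
```

```text
rim ((0.40456900000572205, 0.09747444093227386), 0.030609862878918648) 936 [354. 104.] 0.052994425175405986
rim ((0.5174438953399658, 0.06862959265708923), 0.030551504343748093) 921 [373. 234.] 0.05310216152826604
t 25.6 pos [0.4602 0.0391 0.1746] -> tool shift units [-0.791  0.924  3.011]
```

View pics/w4.png

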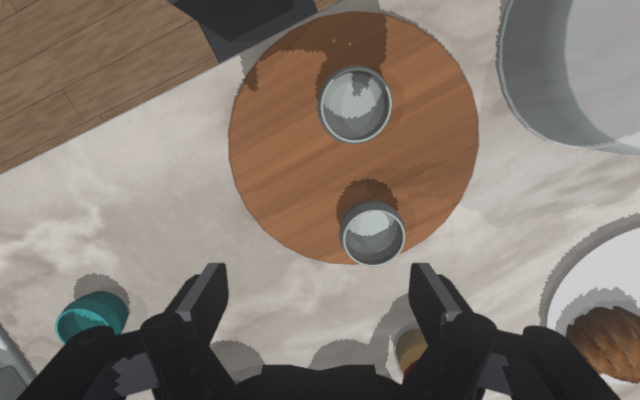

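Both pots are upright: B at (355,104), where I put it, and A nudged to (373,235), i.e. (0.517,0.069), too near the stand's edge for the dome. I'll re-grasp A and put it back.

{"api": "arm_command", "payload": {
  "turn": [
    [0,0,0],
    [0,0,0],
    [0,0,0],
    [0,0,0],
    [0,0,0],
    [0,0,0],
    [0,0,0],
    [0,0,0],
    [0,0,0],
    [0,0,0],
    [0,0,0],
    [0,0,0]
  ],
  "xyz": [
    [-0.4,0.5,0],
    [-0.405,0.51,0],
    [0,0,0],
    [0,0,0.4],
    [0,0,0.5],
    [0,0,0.5],
    [0,0,0.5],
    [0,0,0.5],
    [0,0,0.35],
    [0,0,0.25],
    [0,0,0],
    [0,0,0]
  ],
  "claw": [85,85,85,85,85,85,85,85,85,85,85,85]
}}

```text
time_s: 26.75
position: [0.518, 0.0685, 0.0258]
tool_rot: [[-0.911, 0.412, -0.0], [0.412, 0.911, 0.0], [0.0, -0.0, -1.0]]
ft_force: [0.2, 0.3, 1.0]
grip_width: 0.0852
gripper_force: 0.0
```

{"api": "arm_command", "payload": {
  "turn": [
    [0,0,0],
    [0,0,0],
    [0,0,0],
    [0,0,0],
    [0,0,0],
    [0,0,0],
    [0,0,0],
    [0,0,0]
  ],
  "xyz": [
    [0,0,0],
    [0,0,0],
    [0,0,0],
    [0,0,0],
    [0,0,0],
    [0,0,0],
    [0,0,0],
    [0,0,0]
  ],
  "claw": [75,68,60,55,50,50,50,50],
  "squeeze": 25
}}

```text
time_s: 27.55
position: [0.5188, 0.0683, 0.0264]
tool_rot: [[-0.911, 0.412, 0.001], [0.412, 0.911, -0.0], [-0.001, 0.0, -1.0]]
ft_force: [-2.3, 1.0, 8.0]
grip_width: 0.0607
gripper_force: 25.6
```

Run:
```python
from h import *
go([.485,.061,.024])
```

```text
t 27.6 pos [0.5188 0.0683 0.0264] -> tool shift units [ 0.556 -0.41   0.046]
```

{"api": "arm_command", "payload": {
  "turn": [
    [0,0,0],
    [0,0,0],
    [0,0,0],
    [0,0,0],
    [0,0,0],
    [0,0,0],
    [0,0,0],
    [0,0,0],
    [0,0,0],
    [0,0,0],
    [0,0,0],
    [0,0,0]
  ],
  "xyz": [
    [0,0,-0.1],
    [0,0,-0.15],
    [0,0,-0.05],
    [0.1,-0.08,0],
    [0.16,-0.12,0],
    [0.16,-0.12,0],
    [0.1,-0.08,0],
    [0.02,-0.01,0.1],
    [0,0,0.1],
    [0,0,0.06],
    [0,0,0.03],
    [0,0,0]
  ],
  "claw": [50,50,50,50,50,50,50,50,50,50,50,50]
}}

```text
time_s: 28.75
position: [0.4856, 0.0607, 0.0264]
tool_rot: [[-0.911, 0.412, 0.0], [0.412, 0.911, -0.0], [-0.0, -0.0, -1.0]]
ft_force: [-4.7, -1.1, 11.7]
grip_width: 0.0606
gripper_force: 28.4
```

{"api": "arm_command", "payload": {
  "turn": [
    [0,0,0],
    [0,0,0],
    [0,0,0],
    [0,0,0],
    [0,0,0]
  ],
  "xyz": [
    [0,0,0],
    [0,0,0],
    [0,0,0],
    [0,0,0],
    [0,0,0]
  ],
  "claw": [63,70,78,85,85]
}}

```text
time_s: 29.25
position: [0.4855, 0.0606, 0.0257]
tool_rot: [[-0.911, 0.412, -0.0], [0.412, 0.911, 0.0], [0.0, -0.0, -1.0]]
ft_force: [0.6, -0.1, 0.8]
grip_width: 0.0852
gripper_force: 0.0
```

{"api": "arm_command", "payload": {
  "turn": [
    [0,0,0],
    [0,0,0],
    [0,0,0],
    [0,0,0],
    [0,0,0],
    [0,0,0],
    [0,0,0],
    [0,0,0],
    [0,0,0],
    [0,0,0]
  ],
  "xyz": [
    [0,0,-0.1],
    [0,0,-0.3],
    [0,0,-0.4],
    [0,0,-0.5],
    [0,0,-0.5],
    [0,0,-0.5],
    [0,0,-0.5],
    [0,0,-0.5],
    [0,0,-0.2],
    [0,0,-0.1]
  ],
  "claw": [85,85,85,85,85,85,85,85,85,85]
}}

```text
time_s: 30.25
position: [0.4855, 0.0606, 0.2065]
tool_rot: [[-0.911, 0.412, 0.001], [0.412, 0.911, -0.0], [-0.001, 0.0, -1.0]]
ft_force: [0.3, -0.3, -0.1]
grip_width: 0.0849
gripper_force: 0.0
```

Run:
```python
from h import *
rims();go([.4451,.3303,.2])
```

```text
rim ((0.404691606760025, 0.09714283049106598), 0.030952516943216324) 805 [318.  87.] 0.05338044720546324
rim ((0.485978364944458, 0.06115206331014633), 0.030597424134612083) 685 [319. 182.] 0.053277799768904156
t 30.3 pos [0.4855 0.0606 0.2064] -> tool shift units [2.96  4.581 0.127]
```

{"api": "arm_command", "payload": {
  "turn": [
    [0,0,0],
    [0,0,0],
    [0,0,0],
    [0,0,0],
    [0,0,0],
    [0,0,0],
    [0,0,0],
    [0,0,0],
    [0,0,0],
    [0,0,0],
    [0,0,0],
    [0,0,0]
  ],
  "xyz": [
    [0.296,0.458,0],
    [0.296,0.458,0],
    [0.296,0.458,0],
    [0.296,0.458,0],
    [0.296,0.458,0],
    [0.296,0.458,0],
    [0.296,0.458,0],
    [0.296,0.458,0],
    [0.296,0.458,0],
    [0.296,0.458,0],
    [0,0,0],
    [0,0,0]
  ],
  "claw": [85,85,85,85,85,85,85,85,85,85,85,85]
}}

```text
time_s: 31.5
position: [0.4446, 0.3302, 0.2045]
tool_rot: [[-0.912, 0.411, -0.002], [0.411, 0.912, -0.001], [0.001, -0.002, -1.0]]
ft_force: [-0.5, -0.6, 0.7]
grip_width: 0.0852
gripper_force: 0.0
```

Run:
```python
from h import *
im,P,ok=cloud('wrist',[.40,.28,.105],[.49,.38,.125]);Q=P[ok];print(Q.min(0),Q.max(0),((Q.min(0)+Q.max(0))/2),len(Q))
go([.4451,.3303,.0885])
```

```text
[0.42863588 0.31479722 0.11249102] [0.4606406 0.346756  0.1220626] [0.44463824 0.33077661 0.11727681] 1331
t 31.6 pos [0.4448 0.3297 0.2048] -> tool shift units [-0.003  0.017  2.327]
```

{"api": "arm_command", "payload": {
  "turn": [
    [0,0,0],
    [0,0,0],
    [0,0,0],
    [0,0,0],
    [0,0,0],
    [0,0,0],
    [0,0,0],
    [0,0,0],
    [0,0,0],
    [0,0,0]
  ],
  "xyz": [
    [0,0,0.15],
    [0,0,0.3],
    [0,0,0.35],
    [0,0,0.4],
    [0,0,0.4],
    [0,0,0.35],
    [0,0,0.25],
    [0,0,0.13],
    [0,0,0],
    [0,0,0]
  ],
  "claw": [85,85,85,85,85,85,85,85,85,85]
}}

```text
time_s: 32.55
position: [0.4453, 0.3301, 0.0897]
tool_rot: [[-0.911, 0.413, 0.001], [0.413, 0.911, 0.0], [-0.0, 0.0, -1.0]]
ft_force: [0.2, -0.1, 0.7]
grip_width: 0.0849
gripper_force: 0.0
```

{"api": "arm_command", "payload": {
  "turn": [
    [0,0,0],
    [0,0,0],
    [0,0,0],
    [0,0,0],
    [0,0,0],
    [0,0,0],
    [0,0,0],
    [0,0,0],
    [0,0,0],
    [0,0,0],
    [0,0,0],
    [0,0,0]
  ],
  "xyz": [
    [0,0,0],
    [0,0,0],
    [0,0,0],
    [0,0,0],
    [0,0,0],
    [0,0,0],
    [0,0,0],
    [0,0,0],
    [0,0,0],
    [0,0,0],
    [0,0,0],
    [0,0,0]
  ],
  "claw": [50,35,20,15,15,15,15,15,15,15,15,15],
  "squeeze": 40
}}

```text
time_s: 33.75
position: [0.4451, 0.3303, 0.0897]
tool_rot: [[-0.911, 0.412, 0.0], [0.412, 0.911, 0.0], [-0.0, 0.0, -1.0]]
ft_force: [-1.3, -1.2, 5.4]
grip_width: 0.0268
gripper_force: 39.4
```

{"api": "arm_command", "payload": {
  "turn": [
    [0,0,0],
    [0,0,0],
    [0,0,0],
    [0,0,0],
    [0,0,0],
    [0,0,0],
    [0,0,0],
    [0,0,0],
    [0,0,0],
    [0,0,0],
    [0,0,0]
  ],
  "xyz": [
    [0,0,-0.05],
    [0,0,-0.1],
    [0,0,-0.2],
    [0,0,-0.25],
    [0,0,-0.25],
    [0,0,-0.25],
    [0,0,-0.25],
    [0,0,-0.2],
    [0,0,-0.15],
    [0,0,-0.05],
    [0,0,0]
  ],
  "claw": [15,15,15,15,15,15,15,15,15,15,15]
}}

```text
time_s: 34.85
position: [0.445, 0.3303, 0.1769]
tool_rot: [[-0.911, 0.412, 0.0], [0.412, 0.911, 0.0], [-0.0, 0.0, -1.0]]
ft_force: [-0.6, -0.1, -3.8]
grip_width: 0.0271
gripper_force: 39.7
```

Run:
```python
from h import *
pots('top');go([.445,.0795,.18]);s=env.observe();print(s['grip_width'],s['ft_force'])
```

```text
top centre 0.4865 0.0593 r 0.0313 px [215. 222.] n 69 zmax 0.042 hsv [30. 12. 79.]
top centre 0.4963 -0.2532 r 0.0301 px [341. 222.] n 96 zmax 0.039 hsv [ 89. 107.  98.]
top centre 0.4042 0.0959 r 0.0319 px [198. 255.] n 87 zmax 0.042 hsv [20. 19. 83.]
t 34.9 pos [0.4449 0.3302 0.1765] -> tool shift units [-2.069 -4.567 -0.069]
0.02681320417407407 [ 0.03592584  0.2257494  -4.5966542 ]
```

{"api": "arm_command", "payload": {
  "turn": [
    [0,0,0],
    [0,0,0],
    [0,0,0],
    [0,0,0],
    [0,0,0],
    [0,0,0],
    [0,0,0],
    [0,0,0],
    [0,0,0],
    [0,0,0],
    [0,0,0],
    [0,0,0]
  ],
  "xyz": [
    [-0.06,-0.13,0],
    [-0.12,-0.27,0],
    [-0.2,-0.45,0],
    [-0.25,-0.55,0],
    [-0.25,-0.55,0],
    [-0.25,-0.55,0],
    [-0.25,-0.55,0],
    [-0.25,-0.55,0],
    [-0.2,-0.45,0],
    [-0.14,-0.28,0],
    [-0.07,-0.14,0],
    [-0.03,-0.097,0]
  ],
  "claw": [15,15,15,15,15,15,15,15,15,15,15,15]
}}

```text
time_s: 36.1
position: [0.445, 0.0787, 0.1768]
tool_rot: [[-0.911, 0.413, -0.0], [0.413, 0.911, 0.0], [0.0, -0.0, -1.0]]
ft_force: [-0.1, -0.3, -4.5]
grip_width: 0.0269
gripper_force: 40.0
```

Run:
```python
from h import *
pots('top');go([.445,.0795,.1045])
```

```text
top centre 0.4963 -0.2535 r 0.0305 px [340. 222.] n 99 zmax 0.039 hsv [ 89. 106.  99.]
t 36.1 pos [0.4449 0.0786 0.1768] -> tool shift units [0.006 0.017 1.445]
```

{"api": "arm_command", "payload": {
  "turn": [
    [0,0,0],
    [0,0,0],
    [0,0,0],
    [0,0,0],
    [0,0,0],
    [0,0,0],
    [0,0,0],
    [0,0,0],
    [0,0,0],
    [0,0,0],
    [0,0,0],
    [0,0,0]
  ],
  "xyz": [
    [0,0,0.08],
    [0,0,0.16],
    [0,0,0.2],
    [0,0,0.2],
    [0,0,0.2],
    [0,0,0.2],
    [0,0,0.16],
    [0,0,0.1],
    [0,0,0.06],
    [0,0,0.05],
    [0,0,0.03],
    [0,0,0]
  ],
  "claw": [15,15,15,15,15,15,15,15,15,15,15,15]
}}

```text
time_s: 37.35
position: [0.4453, 0.0796, 0.1049]
tool_rot: [[-0.911, 0.412, 0.0], [0.412, 0.911, 0.0], [-0.0, 0.0, -1.0]]
ft_force: [0.6, -0.6, -4.4]
grip_width: 0.0268
gripper_force: 40.0
```

{"api": "arm_command", "payload": {
  "turn": [
    [0,0,0],
    [0,0,0],
    [0,0,0],
    [0,0,0],
    [0,0,0],
    [0,0,0],
    [0,0,0],
    [0,0,0]
  ],
  "xyz": [
    [0,0,0],
    [0,0,0],
    [0,0,0],
    [0,0,0],
    [0,0,0],
    [0,0,0],
    [0,0,0],
    [0,0,0]
  ],
  "claw": [30,40,55,70,85,85,85,85]
}}

```text
time_s: 38.15
position: [0.4452, 0.0796, 0.1048]
tool_rot: [[-0.911, 0.412, -0.0], [0.412, 0.911, -0.0], [0.0, -0.0, -1.0]]
ft_force: [-0.2, -0.9, 0.1]
grip_width: 0.0849
gripper_force: 0.0
```

{"api": "arm_command", "payload": {
  "turn": [
    [0,0,0],
    [0,0,0],
    [0,0,0],
    [0,0,0],
    [0,0,0],
    [0,0,0],
    [0,0,0],
    [0,0,0],
    [0,0,0],
    [0,0,0]
  ],
  "xyz": [
    [0,0,-0.1],
    [0,0,-0.2],
    [0,0,-0.3],
    [0,0,-0.3],
    [0,0,-0.3],
    [0,0,-0.3],
    [0,0,-0.3],
    [0,0,-0.3],
    [0,0,-0.2],
    [0,0,-0.1]
  ],
  "claw": [85,85,85,85,85,85,85,85,85,85]
}}

```text
time_s: 39.15
position: [0.4454, 0.0796, 0.2261]
tool_rot: [[-0.911, 0.412, 0.002], [0.412, 0.911, -0.0], [-0.002, 0.001, -1.0]]
ft_force: [0.6, 0.2, -0.1]
grip_width: 0.0853
gripper_force: 0.0
```

Run:
```python
from h import *
im,P,ok=cloud('wrist',[.40,.03,.12],[.49,.13,.14]);Q=P[ok];print(Q.min(0),Q.max(0),((Q.min(0)+Q.max(0))/2))
# timer from clouds: top view plate
im,P,ok=cloud('top',[.25,-.55,.046],[.6,-.3,.075]);Q=P[ok]
for lo,hi in((.046,.058),(.060,.075)):
    q=Q[(Q[:,2]>lo)&(Q[:,2]<hi)];print(lo,len(q),q.mean(0),cv2.minAreaRect(q[:,:2].astype(np.float32)) if len(q)>5 else '')
im,P,ok=cloud('top',[.25,-.55,.006],[.6,-.3,.014]);q=P[ok];print('plate',len(q),cv2.minAreaRect(q[:,:2].astype(np.float32)))
go([.40,-.385,.2])
```

```text
[0.42913163 0.06386785 0.12661132] [0.46094847 0.09597508 0.13722219] [0.44504005 0.07992146 0.13191676]
0.046 611 [ 0.53738191 -0.4152607   0.052294  ] ((0.5072748064994812, -0.4120371341705322), (0.05861879512667656, 0.13236160576343536), 81.31111145019531)
0.06 80 [ 0.44870408 -0.40167482  0.06479949] ((0.4488131105899811, -0.4027867615222931), (0.03451652452349663, 0.01354078110307455), 82.26483154296875)
plate 1461 ((0.45427143573760986, -0.4040150046348572), (0.06597714871168137, 0.24260926246643066), 81.32373809814453)
t 39.3 pos [0.4451 0.0796 0.2247] -> tool shift units [-3.008 -8.837  0.494]
```

The dome is back at (0.445,0.080) with the knob top at 0.137, as it should be. Next I'll turn the tool to the timer's axis (−8.7°) and move over the grip.

{"api": "arm_command", "payload": {
  "turn": [
    [0,0,0.96],
    [0,0,0.96],
    [0,0,0.96],
    [0,0,0.96],
    [0,0,0.96],
    [0,0,0.96],
    [0,0,0.96],
    [0,0,0.96],
    [0,0,0.96],
    [0,0,0.96],
    [0,0,0.96],
    [0,0,0.96]
  ],
  "xyz": [
    [0,0,0],
    [0,0,0],
    [0,0,0],
    [0,0,0],
    [0,0,0],
    [0,0,0],
    [0,0,0],
    [0,0,0],
    [0,0,0],
    [0,0,0],
    [0,0,0],
    [0,0,0]
  ],
  "claw": [85,85,85,85,85,85,85,85,85,85,85,85]
}}

```text
time_s: 40.5
position: [0.4449, 0.0796, 0.224]
tool_rot: [[-0.137, 0.991, -0.002], [0.991, 0.137, 0.0], [0.0, -0.002, -1.0]]
ft_force: [-0.6, 0.1, 0.1]
grip_width: 0.0851
gripper_force: 0.0
```

{"api": "arm_command", "payload": {
  "turn": [
    [0,0,0.96],
    [0,0,0.96],
    [0,0,0.96],
    [0,0,0.48],
    [0,0,0],
    [0,0,0]
  ],
  "xyz": [
    [0,0,0],
    [0,0,0],
    [0,0,0],
    [0,0,0],
    [0,0,0],
    [0,0,0]
  ],
  "claw": [85,85,85,85,85,85]
}}

```text
time_s: 41.1
position: [0.445, 0.0796, 0.2244]
tool_rot: [[0.151, 0.989, -0.001], [0.989, -0.151, 0.0], [-0.0, -0.001, -1.0]]
ft_force: [0.0, 0.1, -0.4]
grip_width: 0.0848
gripper_force: 0.0
```

{"api": "arm_command", "payload": {
  "turn": [
    [0,0,0],
    [0,0,0],
    [0,0,0],
    [0,0,0],
    [0,0,0],
    [0,0,0],
    [0,0,0],
    [0,0,0],
    [0,0,0],
    [0,0,0],
    [0,0,0],
    [0,0,0]
  ],
  "xyz": [
    [-0.793,0.128,0],
    [-0.793,0.128,0],
    [-0.793,0.128,0],
    [-0.793,0.128,0],
    [-0.793,0.128,0],
    [-0.793,0.128,0],
    [-0.793,0.128,0],
    [-0.793,0.128,0],
    [-0.793,0.128,0],
    [-0.793,0.128,0],
    [-0.793,0.128,0],
    [-0.793,0.128,0]
  ],
  "claw": [85,85,85,85,85,85,85,85,85,85,85,85]
}}

```text
time_s: 42.3
position: [0.4486, -0.404, 0.2244]
tool_rot: [[0.151, 0.989, -0.0], [0.989, -0.151, 0.0], [0.0, -0.0, -1.0]]
ft_force: [0.7, -0.3, 0.6]
grip_width: 0.0847
gripper_force: 0.0
```

{"api": "arm_command", "payload": {
  "turn": [
    [0,0,0],
    [0,0,0],
    [0,0,0],
    [0,0,0]
  ],
  "xyz": [
    [0,0,0],
    [0,0,0],
    [0,0,0],
    [0,0,0]
  ],
  "claw": [85,85,85,85]
}}

```text
time_s: 42.7
position: [0.4491, -0.4013, 0.2251]
tool_rot: [[0.15, 0.989, 0.0], [0.989, -0.15, 0.0], [0.0, 0.0, -1.0]]
ft_force: [-0.7, 0.2, 0.8]
grip_width: 0.0852
gripper_force: 0.0
```

Run:
```python
from h import *
im,P,ok=cloud('wrist',[.25,-.55,-1],[.7,-.3,1]);cv2.imwrite('pics/w5.png',im);np.save('pics/w5P.npy',P)
C=cam('wrist');np.save('pics/w5C.npy',np.array(C,dtype=object),allow_pickle=True)
Q=P[ok];q=Q[(Q[:,2]>.060)&(Q[:,2]<.075)&(Q[:,0]<.48)];print(len(q),cv2.minAreaRect(q[:,:2].astype(np.float32)),q[:,2].max())
q=Q[(Q[:,2]>.007)&(Q[:,2]<.013)];print('plate',len(q),cv2.minAreaRect(q[:,:2].astype(np.float32)))
s=env.observe();print(s['position'],s['tool_rot'].round(3),s['q'].round(1))
```

```text
444 ((0.4486604928970337, -0.40070751309394836), (0.0332445427775383, 0.013123732060194016), 81.00043487548828) 0.06709348610046169
plate 7144 ((0.5163870453834534, -0.39287668466567993), (0.3718019127845764, 0.09477557241916656), 2.572948455810547)
[ 0.44907614 -0.40143204  0.22518512] [[ 0.151  0.989  0.   ]
 [ 0.989 -0.151 -0.   ]
 [-0.     0.    -1.   ]] [-53.   27.4  66.2   0.   86.5 -44.4]
```

View pics/w5.png

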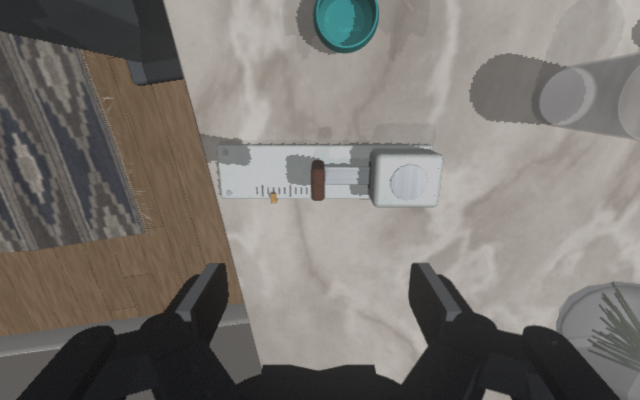

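The wrist view shows the plate horizontal in the image, so the yaw is right. The grip is at (318,180), the clip at (273,198) and the housing at (405,178). I'll enlarge the scale and clip area.

Run:
```python
from h import *
im=cv2.imread('pics/w5.png');cv2.imwrite('pics/c2.png',cv2.resize(im[155:215,245:345],None,fx=8,fy=8,interpolation=cv2.INTER_CUBIC))
P=np.load('pics/w5P.npy').reshape(400,640,3)
c,st=blob(im,(10,90,90),(30,255,255),(255,185,300,215));print('clip',c,st)
C=cam('wrist')
for z in(.01,.014):print(atz(C,c[0],c[1],z))
m=cv2.inRange(cv2.cvtColor(im,cv2.COLOR_BGR2HSV),(10,90,90),(30,255,255));ys,xs=np.nonzero(m[185:215,255:300]);print(P[ys+185,xs+255].round(4)[:, :].mean(0))
```

```text
clip [273.16326531 197.67346939] [271 193   6  10  49]
[ 0.39213471 -0.42305392  0.01      ]
[ 0.39290345 -0.42192768  0.014     ]
[ 0.39426122 -0.41991837  0.02094694]
```

View pics/c2.png

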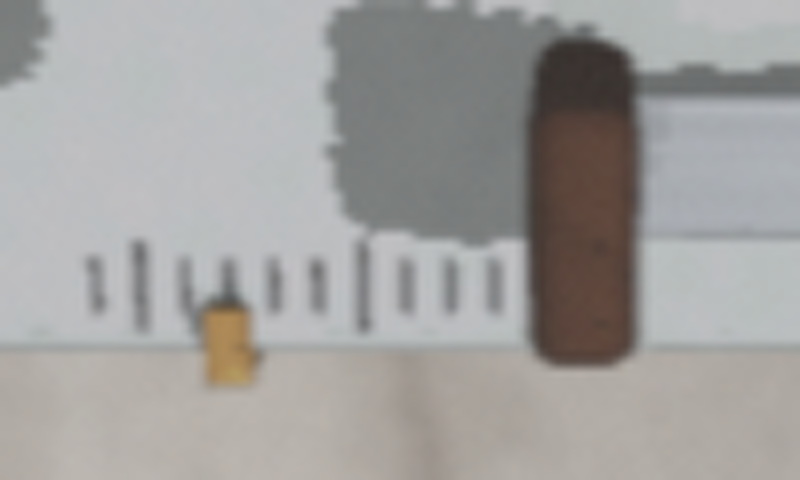

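The crop shows the scale marks and the clip at crop (230,345). The pointer is hidden beneath the grip from this angle, so I'll move the camera to the right side (−y) to see it.

{"api": "arm_command", "payload": {
  "turn": [
    [0,0,0],
    [0,0,0],
    [0,0,0],
    [0,0,0],
    [0,0,0],
    [0,0,0],
    [0,0,0],
    [0,0,0]
  ],
  "xyz": [
    [-0.4,-0.1,0.15],
    [-0.5,-0.1,0.2],
    [-0.5,-0.1,0.3],
    [-0.5,-0.1,0.3],
    [-0.4,-0.1,0.2],
    [0,0,0],
    [0,0,0],
    [0,0,0]
  ],
  "claw": [85,85,85,85,85,85,85,85]
}}

```text
time_s: 43.55
position: [0.4071, -0.5118, 0.1681]
tool_rot: [[0.151, 0.989, 0.001], [0.989, -0.151, -0.001], [-0.001, 0.001, -1.0]]
ft_force: [0.7, 0.8, -0.6]
grip_width: 0.0848
gripper_force: 0.0
```

Run:
```python
from h import *
C=cam('wrist');print('cam',-C[2].T@C[3],C[0][0,0])
im,P,ok=cloud('wrist',[.25,-.55,-1],[.7,-.3,1]);cv2.imwrite('pics/w6.png',im);np.save('pics/w6P.npy',P)
import pickle;pickle.dump(C,open('pics/w6C.pkl','wb'))
a=proj(C,[.392,-.423,.012]);b=proj(C,[.4487,-.4007,.05]);print(a,b)
x0=int(min(a[0],b[0])-25);y0=int(min(a[1],b[1])-40);x0=max(x0,0);y0=max(y0,0);print(x0,y0)
cv2.imwrite('pics/c3.png',cv2.resize(im[y0:y0+100,x0:x0+133],None,fx=6,fy=6,interpolation=cv2.INTER_CUBIC))
```

```text
cam [ 0.41886277 -0.43270382  0.31037191] 315.88186042339316
(np.float64(285.9229924713186), np.float64(92.94207926153207)) (np.float64(350.51971886055685), np.float64(47.99971749680495))
260 7
```

View pics/c3.png

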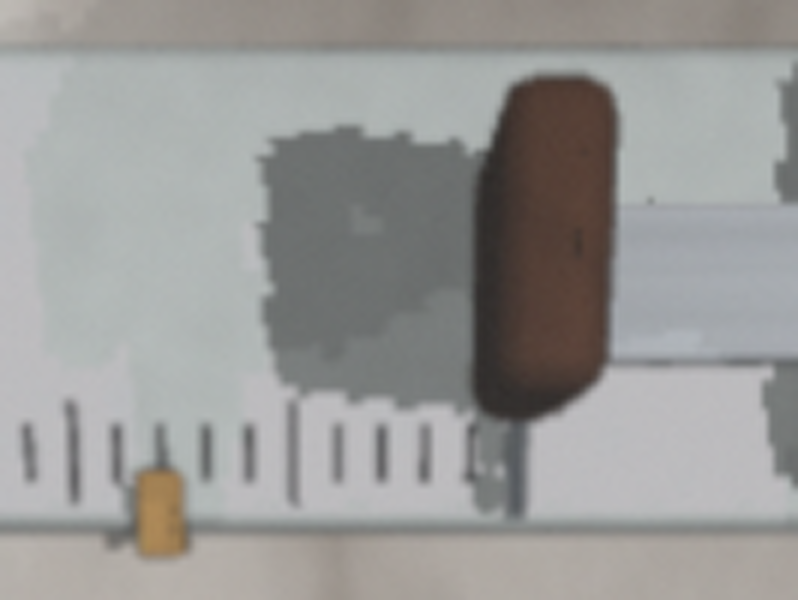

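The pointer tip is at crop (515,515) and coincides with the zero mark. The clip centre is at crop (161,512), eight marks out. Next I'll convert that to metres.

Run:
```python
from h import *
import pickle;C=pickle.load(open('pics/w6C.pkl','rb'))
u=np.array([.9885,-.151,0])
f=lambda x,y,z:atz(C,260+x/6,7+y/6,z)
a=f(73,470,.0102);b=f(293,470,.0102);c=f(470,455,.0102);print('long marks',np.linalg.norm(a-b),'5..1',np.linalg.norm(b-c)/4*5)
for zp in(.010,.012,.014,.018):
  p=f(515,512,zp);print(zp,p.round(4),'pointer-clip',[round(float((p-f(161,512,zc))@u),4) for zc in(.010,.012,.014,.018,.021)])
P=np.load('pics/w6P.npy').reshape(400,640,3)
for x,y in((161,490),(161,510),(161,530),(515,470),(515,500),(516,440)): print(x,y,P[7+y//6,260+x//6].round(4))
q=P.reshape(-1,3);q=q[(q[:,2]>.061)&(q[:,2]<.075)&(abs(q[:,0]-.45)<.03)&(abs(q[:,1]+.40)<.03)];print(cv2.minAreaRect(q[:,:2].astype(np.float32)))
go([.4487,-.4007,.12])
```

```text
long marks 0.03255091243909717 5..1 0.03280945223182909
0.01 [ 0.4449 -0.4306  0.01  ] pointer-clip [0.0528, 0.0526, 0.0524, 0.0521, 0.0518]
0.012 [ 0.4447 -0.4306  0.012 ] pointer-clip [0.0526, 0.0524, 0.0523, 0.0519, 0.0516]
0.014 [ 0.4446 -0.4306  0.014 ] pointer-clip [0.0525, 0.0523, 0.0521, 0.0517, 0.0515]
0.018 [ 0.4442 -0.4306  0.018 ] pointer-clip [0.0521, 0.0519, 0.0518, 0.0514, 0.0511]
161 490 [ 0.3931 -0.4191  0.0146]
161 510 [ 0.3925 -0.4224  0.0152]
161 530 [ 0.392  -0.4248  0.0148]
515 470 [ 0.4443 -0.4246  0.0169]
515 500 [ 0.4439 -0.4286  0.0162]
516 440 [ 0.4456 -0.4208  0.0184]
((0.4485730528831482, -0.4014919102191925), (0.033277418464422226, 0.013855038210749626), 80.96842956542969)
t 43.6 pos [ 0.4073 -0.5117  0.1682] -> tool shift units [2.32  0.484 0.963]
```

{"api": "arm_command", "payload": {
  "turn": [
    [0,0,0],
    [0,0,0],
    [0,0,0],
    [0,0,0],
    [0,0,0],
    [0,0,0],
    [0,0,0],
    [0,0,0],
    [0,0,0],
    [0,0,0]
  ],
  "xyz": [
    [0.32,0.06,0.1],
    [0.4,0.085,0.17],
    [0.4,0.085,0.17],
    [0.4,0.085,0.17],
    [0.4,0.085,0.17],
    [0.4,0.085,0.17],
    [0,0,0],
    [0,0,0],
    [0,0,0],
    [0,0,0]
  ],
  "claw": [45,45,45,45,45,45,45,45,45,45],
  "squeeze": 40
}}

```text
time_s: 44.6
position: [0.4481, -0.4021, 0.1203]
tool_rot: [[0.153, 0.988, 0.001], [0.988, -0.153, -0.001], [-0.001, 0.001, -1.0]]
ft_force: [1.4, 0.2, -0.6]
grip_width: 0.0451
gripper_force: 0.0
```

Run:
```python
from h import *
go([.4486,-.401,.035]);print(env.observe()['grip_width'])
```

```text
t 44.6 pos [ 0.4481 -0.4021  0.1203] -> tool shift units [0.025 0.005 1.706]
0.045076362516205816
```

{"api": "arm_command", "payload": {
  "turn": [
    [0,0,0],
    [0,0,0],
    [0,0,0],
    [0,0,0],
    [0,0,0],
    [0,0,0],
    [0,0,0],
    [0,0,0],
    [0,0,0],
    [0,0,0]
  ],
  "xyz": [
    [0.02,0,0.15],
    [0,0,0.25],
    [0,0,0.3],
    [0,0,0.3],
    [0,0,0.3],
    [0,0,0.25],
    [0,0,0.15],
    [0,0,0],
    [0,0,0],
    [0,0,0]
  ],
  "claw": [45,45,45,45,45,45,45,45,45,45]
}}

```text
time_s: 45.6
position: [0.4486, -0.4006, 0.0355]
tool_rot: [[0.152, 0.988, 0.001], [0.988, -0.152, -0.001], [-0.001, 0.001, -1.0]]
ft_force: [0.2, -0.3, 0.5]
grip_width: 0.0449
gripper_force: 0.0
```

{"api": "arm_command", "payload": {
  "turn": [
    [0,0,0],
    [0,0,0],
    [0,0,0],
    [0,0,0],
    [0,0,0],
    [0,0,0],
    [0,0,0],
    [0,0,0],
    [0,0,0],
    [0,0,0]
  ],
  "xyz": [
    [0,0,0],
    [0,0,0],
    [0,0,0],
    [0,0,0],
    [0,0,0],
    [0,0,0],
    [0,0,0],
    [0,0,0],
    [0,0,0],
    [0,0,0]
  ],
  "claw": [35,28,22,18,14,10,8,8,8,8]
}}

```text
time_s: 46.6
position: [0.4485, -0.4003, 0.035]
tool_rot: [[0.152, 0.988, 0.0], [0.988, -0.152, -0.0], [-0.0, 0.0, -1.0]]
ft_force: [0.6, 1.3, 2.5]
grip_width: 0.0133
gripper_force: 40.7
```

Run:
```python
from h import *
s=env.observe();print(s['position'],s['grip_width'],s['ft_force'])
C=cam('wrist');im,d=imaging.get_image('wrist');cv2.imwrite('pics/w7.png',im);print('cam',-C[2].T@C[3],proj(C,[.4445,-.429,.012]),proj(C,[.3925,-.4224,.015]))
cv2.imwrite('pics/c4.png',cv2.resize(im[100:250,220:420],None,fx=4,fy=4,interpolation=cv2.INTER_CUBIC))
```

```text
[ 0.44848394 -0.40031936  0.03498457] 0.013264609702963129 [0.55985526 1.31187668 2.48231269]
cam [ 0.46033467 -0.32133824  0.17726763] (np.float64(319.0379017063468), np.float64(289.53158614351264)) (np.float64(230.9336430727578), np.float64(294.7159614276735))
```

View pics/c4.png

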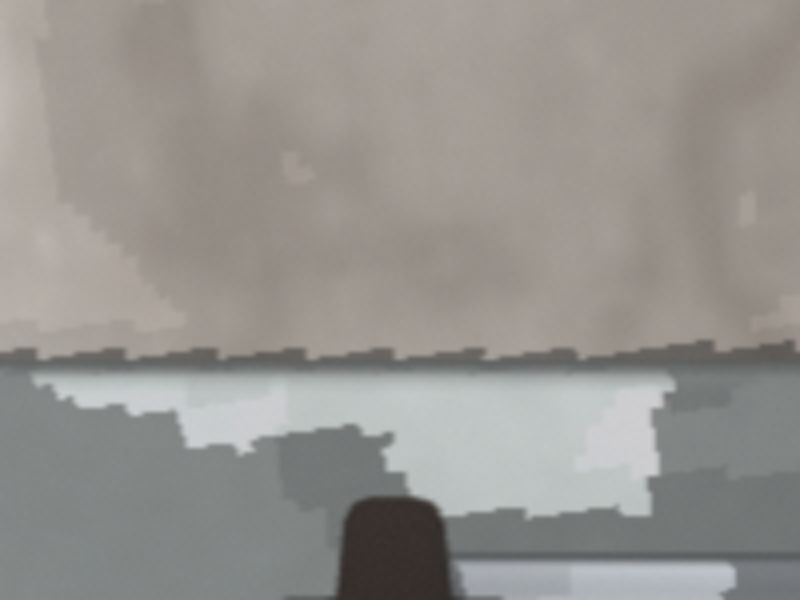

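From here the pointer is hidden behind the grip. I'll pull slowly by measured TCP travel, stop short, and check with the fixed cameras.

{"api": "arm_command", "payload": {
  "turn": [
    [0,0,0],
    [0,0,0],
    [0,0,0],
    [0,0,0],
    [0,0,0],
    [0,0,0],
    [0,0,0],
    [0,0,0],
    [0,0,0],
    [0,0,0],
    [0,0,0],
    [0,0,0]
  ],
  "xyz": [
    [0,-0.02,0],
    [0,-0.04,0],
    [0,-0.04,0],
    [0,-0.04,0],
    [0,-0.04,0],
    [0,-0.04,0],
    [0,-0.04,0],
    [0,-0.04,0],
    [0,-0.04,0],
    [0,-0.04,0],
    [0,-0.04,0],
    [0,-0.04,0]
  ],
  "claw": [8,8,8,8,8,8,8,8,8,8,8,8]
}}

```text
time_s: 47.85
position: [0.4263, -0.3969, 0.035]
tool_rot: [[0.152, 0.988, 0.002], [0.988, -0.152, -0.001], [-0.001, 0.002, -1.0]]
ft_force: [6.7, 1.1, 1.1]
grip_width: 0.0132
gripper_force: 40.5
```

{"api": "arm_command", "payload": {
  "turn": [
    [0,0,0],
    [0,0,0],
    [0,0,0],
    [0,0,0],
    [0,0,0],
    [0,0,0],
    [0,0,0],
    [0,0,0],
    [0,0,0],
    [0,0,0],
    [0,0,0],
    [0,0,0]
  ],
  "xyz": [
    [0,-0.04,0],
    [0,-0.04,0],
    [0,-0.04,0],
    [0,-0.04,0],
    [0,-0.04,0],
    [0,-0.04,0],
    [0,-0.04,0],
    [0,-0.04,0],
    [0,-0.04,0],
    [0,-0.04,0],
    [0,-0.04,0],
    [0,-0.04,0]
  ],
  "claw": [8,8,8,8,8,8,8,8,8,8,8,8]
}}

```text
time_s: 49.05
position: [0.4027, -0.3933, 0.035]
tool_rot: [[0.152, 0.988, 0.002], [0.988, -0.152, -0.001], [-0.001, 0.002, -1.0]]
ft_force: [6.8, 1.3, 1.9]
grip_width: 0.0134
gripper_force: 40.5
```

Run:
```python
from h import *
s=env.observe();h=np.array([.44848,-.40032,.03498]);print(s['position'],s['grip_width'],s['ft_force'],'pulled',(s['position']-h)@np.array([-.988,.152,0]))
t,_=imaging.get_image('top');q,_=imaging.get_image('side')
s=env.observe();print('pulled',(s['position']-h)@np.array([-.988,.152,0]))
A=cv2.resize(t[235:295,370:430],(480,480),interpolation=cv2.INTER_CUBIC);print(proj(cam('top'),[.3925,-.4224,.015]))
c=proj(cam('side'),[.3925,-.4224,.015]);print(c);u,v=int(c[0])-15,int(c[1])-10
B=cv2.resize(q[v-10:v+30,u-10:u+30],(320,320),interpolation=cv2.INTER_CUBIC)
O=np.zeros((480,800,3),np.uint8);O[:,:480]=A;O[:320,480:]=B;cv2.imwrite('pics/c5.png',O)
```

```text
[ 0.40269261 -0.39329933  0.03497503] 0.013431401269629745 [6.75848383 1.32981021 1.89294879] pulled 0.04630508572636836
pulled 0.04692223630177468
(np.float64(406.2701062552256), np.float64(264.6255951841574))
(np.float64(367.77603620800534), np.float64(161.77534080921822))
```

View pics/c5.png

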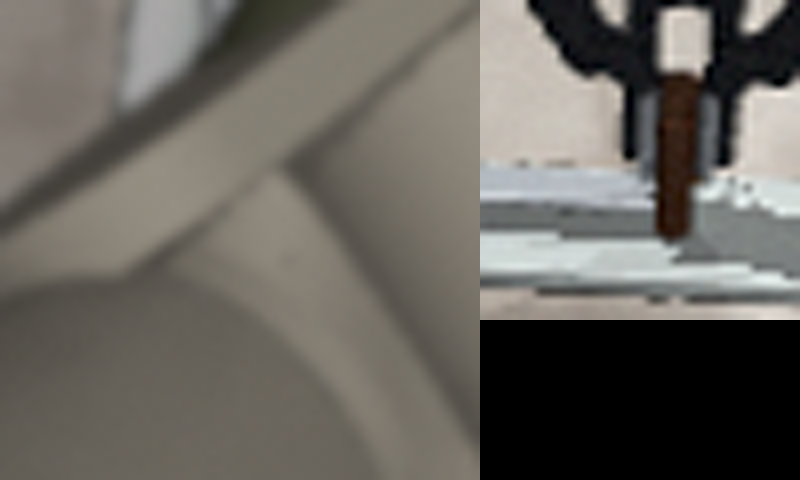

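Neither fixed camera sees the pointer past the arm and grip, so I'll rely on measured travel. The clip is at about 51.5 to 52 mm, and the grip is pulled 46.9 mm so far.

{"api": "arm_command", "payload": {
  "turn": [
    [0,0,0],
    [0,0,0],
    [0,0,0],
    [0,0,0],
    [0,0,0],
    [0,0,0],
    [0,0,0]
  ],
  "xyz": [
    [0,-0.03,0],
    [0,-0.03,0],
    [0,-0.015,0],
    [0,-0.008,0],
    [0,0,0],
    [0,0,0],
    [0,0,0]
  ],
  "claw": [8,8,8,8,8,8,8]
}}

```text
time_s: 49.85
position: [0.3977, -0.3925, 0.035]
tool_rot: [[0.152, 0.988, -0.0], [0.988, -0.152, -0.0], [-0.0, -0.0, -1.0]]
ft_force: [2.1, 1.4, 5.7]
grip_width: 0.0132
gripper_force: 41.1
```

Run:
```python
from h import *
s=env.observe();h=np.array([.44848,-.40032,.03498]);print(s['ft_force'],'pulled',(s['position']-h)@np.array([-.988,.152,0]))
import pickle
C=pickle.load(open('pics/w6C.pkl','rb'));im=cv2.imread('pics/w6.png');c,st=blob(im,(10,90,90),(30,255,255),(270,75,300,110));print('clip w6',c,st)
P=np.load('pics/w6P.npy').reshape(400,640,3);pl=P[70:80,265:280].reshape(-1,3);print('plate z',np.median(pl[:,2]))
T=cam('top');im=cv2.imread('pics/top0.png');ct,st=blob(im,(10,90,70),(30,255,255),(398,258,414,272));print(ct,st)
a=atz(T,*ct,.0148);b=atz(T,401.7,242.3,.066);u=np.array([.988,-.152,0]);print('top: grip-clip',(b-a)@u,'w6 clip',atz(C,*c,.0148),'grip(TCP home)-clip',(h-atz(C,*c,.0148))@u, 'top',(h-a)@u)
```

```text
[2.09624112 1.44568672 5.72184176] pulled 0.05133112916665459
clip w6 [286.19565217  92.13043478] [283  86   8  13  92]
plate z 0.009627807962294028
[406. 265.] [405 265   3   1   3]
top: grip-clip 0.04969458595311714 w6 clip [ 0.39261341 -0.42246717  0.0148    ] grip(TCP home)-clip 0.051829824446888176 top 0.052986447159963326
```

{"api": "arm_command", "payload": {
  "turn": [
    [0,0,0],
    [0,0,0],
    [0,0,0],
    [0,0,0],
    [0,0,0],
    [0,0,0],
    [0,0,0],
    [0,0,0]
  ],
  "xyz": [
    [0,-0.004,0],
    [0,0,0],
    [0,0,0],
    [0,0,0],
    [0,0,0],
    [0,0,0],
    [0,0,0],
    [0,0,0]
  ],
  "claw": [8,8,8,8,8,8,8,8]
}}

```text
time_s: 50.65
position: [0.3976, -0.3925, 0.0349]
tool_rot: [[0.152, 0.988, -0.0], [0.988, -0.152, -0.0], [-0.0, -0.0, -1.0]]
ft_force: [2.6, 1.2, 5.0]
grip_width: 0.0131
gripper_force: 41.1
```

{"api": "arm_command", "payload": {
  "turn": [
    [0,0,0],
    [0,0,0],
    [0,0,0],
    [0,0,0],
    [0,0,0],
    [0,0,0],
    [0,0,0],
    [0,0,0],
    [0,0,0],
    [0,0,0],
    [0,0,0],
    [0,0,0]
  ],
  "xyz": [
    [0,0,0],
    [0,0,0],
    [0,0,0],
    [0,0,-0.2],
    [0,0,-0.4],
    [0,0,-0.5],
    [0,0,-0.5],
    [0,0,-0.5],
    [0,0,-0.5],
    [0,0,-0.4],
    [0,0,-0.2],
    [0,0,-0.1]
  ],
  "claw": [50,50,50,50,50,50,50,50,50,50,50,50]
}}

```text
time_s: 51.85
position: [0.3976, -0.3925, 0.2008]
tool_rot: [[0.152, 0.988, 0.001], [0.988, -0.152, -0.001], [-0.001, 0.001, -1.0]]
ft_force: [1.0, 1.4, -0.4]
grip_width: 0.05
gripper_force: 0.0
```

```bash
cat >> h.py <<'E'
def slide(n):
    im,P,ok=cloud(n,[.33,-.45,.058],[.49,-.36,.072]);q=P[ok];q=q[np.argsort(q[:,0])]
    if len(q)<10: print(n,'grip unseen');return
    m=q.mean(0);print(n,'t %.2f'%env.observe()['time_s'],len(q),'grip',m.round(4),'slide ~%.4f'%((np.array([.4486,-.4011,0])-m)@np.array([.988,-.152,0])))
E
python3 - <<'E'
from h import *
slide('wrist');slide('top');go([.445,.0795,.185])
E
```

```text
wrist t 51.90 529 grip [ 0.4068 -0.3934  0.0647] slide ~0.0424
top grip unseen
t 52.0 pos [ 0.3976 -0.3924  0.1999] -> tool shift units [ 9.473 -0.497  0.297]
```

{"api": "arm_command", "payload": {
  "turn": [
    [0,0,0],
    [0,0,0],
    [0,0,0],
    [0,0,0],
    [0,0,0],
    [0,0,0],
    [0,0,0],
    [0,0,0],
    [0,0,0],
    [0,0,0],
    [0,0,0],
    [0,0,0]
  ],
  "xyz": [
    [0.789,-0.041,0],
    [0.789,-0.041,0],
    [0.789,-0.041,0],
    [0.789,-0.041,0],
    [0.789,-0.041,0],
    [0.789,-0.041,0],
    [0.789,-0.041,0],
    [0.789,-0.041,0],
    [0.789,-0.041,0],
    [0.789,-0.041,0],
    [0.789,-0.041,0],
    [0.789,-0.041,0]
  ],
  "claw": [85,85,85,85,85,85,85,85,85,85,85,85]
}}

```text
time_s: 53.15
position: [0.4447, 0.0808, 0.1989]
tool_rot: [[0.152, 0.988, -0.002], [0.988, -0.152, 0.0], [-0.0, -0.002, -1.0]]
ft_force: [0.2, -0.6, 0.7]
grip_width: 0.0851
gripper_force: 0.0
```

{"api": "arm_command", "payload": {
  "turn": [
    [0,0,0],
    [0,0,0],
    [0,0,0],
    [0,0,0],
    [0,0,0],
    [0,0,0],
    [0,0,0],
    [0,0,0],
    [0,0,0],
    [0,0,0],
    [0,0,0],
    [0,0,0]
  ],
  "xyz": [
    [0,0,0],
    [0,0,0],
    [0,0,0],
    [0,0,0],
    [0,0,0],
    [0,0,0],
    [0,0,0],
    [0,0,0],
    [0,0,0],
    [0,0,0],
    [0,0,0],
    [0,0,0]
  ],
  "claw": [85,85,85,85,85,85,85,85,85,85,85,85]
}}

```text
time_s: 54.35
position: [0.4452, 0.0792, 0.1998]
tool_rot: [[0.152, 0.988, 0.0], [0.988, -0.152, -0.0], [-0.0, 0.0, -1.0]]
ft_force: [0.4, -0.8, -1.6]
grip_width: 0.0854
gripper_force: 0.0
```

Run:
```python
from h import *
slide('top')
im,P,ok=cloud('wrist',[.40,.03,.12],[.49,.13,.14]);Q=P[ok];print((Q.min(0)+Q.max(0))/2,len(Q))
go([.445,.0797,.1045])
for i in range(30): imaging.get_image('side')
slide('top')
```

```text
top t 54.40 81 grip [ 0.4223 -0.398   0.0649] slide ~0.0265
[0.44542622 0.0801001  0.13149239] 1554
t 54.5 pos [0.4452 0.0792 0.1998] -> tool shift units [ 0.01  -0.006  1.906]
top t 56.00 82 grip [ 0.4307 -0.3987  0.0649] slide ~0.0181
```

{"api": "arm_command", "payload": {
  "turn": [
    [0,0,0],
    [0,0,0],
    [0,0,0],
    [0,0,0],
    [0,0,0],
    [0,0,0],
    [0,0,0],
    [0,0,0],
    [0,0,0],
    [0,0,0],
    [0,0,0],
    [0,0,0]
  ],
  "xyz": [
    [0,0,0],
    [0,0,0],
    [0,0,0],
    [0,0,0],
    [0,0,0],
    [0,0,0],
    [0,0,0],
    [0,0,0],
    [0,0,0],
    [0,0,0],
    [0,0,0],
    [0,0,0]
  ],
  "claw": [85,85,85,85,85,85,85,85,85,85,85,85]
}}

```text
time_s: 57.2
position: [0.4452, 0.0792, 0.1998]
tool_rot: [[0.152, 0.988, -0.0], [0.988, -0.152, -0.0], [-0.0, -0.0, -1.0]]
ft_force: [-0.8, -0.8, -0.1]
grip_width: 0.085
gripper_force: 0.0
```

{"api": "arm_command", "payload": {
  "turn": [
    [0,0,0],
    [0,0,0],
    [0,0,0],
    [0,0,0],
    [0,0,0],
    [0,0,0],
    [0,0,0],
    [0,0,0],
    [0,0,0],
    [0,0,0],
    [0,0,0],
    [0,0,0]
  ],
  "xyz": [
    [0,0,0],
    [0,0,0],
    [0,0,0],
    [0,0,0],
    [0,0,0],
    [0,0,0],
    [0,0,0],
    [0,0,0],
    [0,0,0],
    [0,0,0],
    [0,0,0],
    [0,0,0]
  ],
  "claw": [85,85,85,85,85,85,85,85,85,85,85,85]
}}

```text
time_s: 58.4
position: [0.4452, 0.0792, 0.1998]
tool_rot: [[0.152, 0.988, -0.0], [0.988, -0.152, 0.0], [0.0, -0.0, -1.0]]
ft_force: [-0.8, 0.2, 0.1]
grip_width: 0.0849
gripper_force: 0.0
```

{"api": "arm_command", "payload": {
  "turn": [
    [0,0,0],
    [0,0,0],
    [0,0,0],
    [0,0,0],
    [0,0,0],
    [0,0,0],
    [0,0,0],
    [0,0,0],
    [0,0,0],
    [0,0,0],
    [0,0,0],
    [0,0,0]
  ],
  "xyz": [
    [0,0,0],
    [0,0,0],
    [0,0,0],
    [0,0,0],
    [0,0,0],
    [0,0,0],
    [0,0,0],
    [0,0,0],
    [0,0,0],
    [0,0,0],
    [0,0,0],
    [0,0,0]
  ],
  "claw": [85,85,85,85,85,85,85,85,85,85,85,85]
}}

```text
time_s: 59.6
position: [0.4453, 0.0791, 0.1998]
tool_rot: [[0.152, 0.988, 0.0], [0.988, -0.152, 0.0], [0.0, 0.0, -1.0]]
ft_force: [-0.1, 0.1, 0.1]
grip_width: 0.085
gripper_force: 0.0
```

{"api": "arm_command", "payload": {
  "turn": [
    [0,0,0],
    [0,0,0],
    [0,0,0],
    [0,0,0],
    [0,0,0],
    [0,0,0],
    [0,0,0],
    [0,0,0],
    [0,0,0],
    [0,0,0],
    [0,0,0],
    [0,0,0]
  ],
  "xyz": [
    [0,0,0],
    [0,0,0],
    [0,0,0],
    [0,0,0],
    [0,0,0],
    [0,0,0],
    [0,0,0],
    [0,0,0],
    [0,0,0],
    [0,0,0],
    [0,0,0],
    [0,0,0]
  ],
  "claw": [85,85,85,85,85,85,85,85,85,85,85,85]
}}

```text
time_s: 60.8
position: [0.4453, 0.0792, 0.1998]
tool_rot: [[0.152, 0.988, 0.0], [0.988, -0.152, 0.0], [0.0, 0.0, -1.0]]
ft_force: [0.2, 0.9, 0.4]
grip_width: 0.0852
gripper_force: 0.0
```

Run:
```python
from h import *
slide('top')
for i in range(40): imaging.get_image('side')
slide('top')
```

```text
top t 60.85 82 grip [ 0.4485 -0.4014  0.0651] slide ~0.0000
top t 62.90 81 grip [ 0.4486 -0.4017  0.0646] slide ~-0.0001
```

The timer is home and steady, so I'll lift the dome off.

{"api": "arm_command", "payload": {
  "turn": [
    [0,0,0],
    [0,0,0],
    [0,0,0],
    [0,0,0],
    [0,0,0],
    [0,0,0],
    [0,0,0],
    [0,0,0],
    [0,0,0],
    [0,0,0]
  ],
  "xyz": [
    [0.01,0,0.15],
    [0,0,0.25],
    [0,0,0.3],
    [0,0,0.3],
    [0,0,0.3],
    [0,0,0.3],
    [0,0,0.2],
    [0,0,0.1],
    [0,0,0],
    [0,0,0]
  ],
  "claw": [85,85,85,85,85,85,85,85,85,85]
}}

```text
time_s: 63.9
position: [0.4456, 0.0796, 0.1052]
tool_rot: [[0.152, 0.988, 0.001], [0.988, -0.152, -0.0], [0.0, 0.001, -1.0]]
ft_force: [-0.1, -0.2, 0.3]
grip_width: 0.0853
gripper_force: 0.0
```

{"api": "arm_command", "payload": {
  "turn": [
    [0,0,0],
    [0,0,0],
    [0,0,0],
    [0,0,0],
    [0,0,0],
    [0,0,0],
    [0,0,0],
    [0,0,0],
    [0,0,0],
    [0,0,0],
    [0,0,0],
    [0,0,0]
  ],
  "xyz": [
    [0,0,0],
    [0,0,0],
    [0,0,0],
    [0,0,0],
    [0,0,0],
    [0,0,0],
    [0,0,0],
    [0,0,0],
    [0,0,0],
    [0,0,0],
    [0,0,0],
    [0,0,0]
  ],
  "claw": [50,35,20,15,15,15,15,15,15,15,15,15],
  "squeeze": 40
}}

```text
time_s: 65.1
position: [0.4453, 0.0797, 0.1051]
tool_rot: [[0.152, 0.988, 0.0], [0.988, -0.152, -0.0], [-0.0, 0.0, -1.0]]
ft_force: [-1.6, 0.4, 5.8]
grip_width: 0.0273
gripper_force: 39.2
```

{"api": "arm_command", "payload": {
  "turn": [
    [0,0,0],
    [0,0,0],
    [0,0,0],
    [0,0,0],
    [0,0,0],
    [0,0,0],
    [0,0,0],
    [0,0,0],
    [0,0,0],
    [0,0,0],
    [0,0,0]
  ],
  "xyz": [
    [0,0,-0.05],
    [0,0,-0.1],
    [0,0,-0.2],
    [0,0,-0.25],
    [0,0,-0.25],
    [0,0,-0.25],
    [0,0,-0.25],
    [0,0,-0.2],
    [0,0,-0.15],
    [0,0,-0.05],
    [0,0,0]
  ],
  "claw": [15,15,15,15,15,15,15,15,15,15,15]
}}

```text
time_s: 66.2
position: [0.4453, 0.0796, 0.1924]
tool_rot: [[0.152, 0.988, 0.0], [0.988, -0.152, 0.0], [0.0, 0.0, -1.0]]
ft_force: [-0.2, -0.1, -4.0]
grip_width: 0.0267
gripper_force: 39.8
```

Run:
```python
from h import *
go([.445,.33,.19]);go([.445,.33,.09])
```

```text
t 66.2 pos [0.4453 0.0796 0.1924] -> tool shift units [ 4.948 -0.767  0.049]
t 66.2 pos [0.4453 0.0796 0.1924] -> tool shift units [ 4.948 -0.767  2.049]
```

{"api": "arm_command", "payload": {
  "turn": [
    [0,0,0],
    [0,0,0],
    [0,0,0],
    [0,0,0],
    [0,0,0],
    [0,0,0],
    [0,0,0],
    [0,0,0],
    [0,0,0],
    [0,0,0],
    [0,0,0],
    [0,0,0]
  ],
  "xyz": [
    [0.15,-0.02,0],
    [0.3,-0.05,0],
    [0.5,-0.08,0],
    [0.6,-0.09,0],
    [0.6,-0.09,0],
    [0.6,-0.09,0],
    [0.6,-0.09,0],
    [0.6,-0.09,0],
    [0.5,-0.08,0],
    [0.3,-0.05,0],
    [0.15,-0.03,0],
    [0.05,0,0]
  ],
  "claw": [15,15,15,15,15,15,15,15,15,15,15,15]
}}

```text
time_s: 67.4
position: [0.4451, 0.3303, 0.192]
tool_rot: [[0.151, 0.988, -0.001], [0.988, -0.151, -0.0], [-0.001, -0.001, -1.0]]
ft_force: [-0.2, -0.2, -3.3]
grip_width: 0.0268
gripper_force: 39.7
```

{"api": "arm_command", "payload": {
  "turn": [
    [0,0,0],
    [0,0,0],
    [0,0,0],
    [0,0,0],
    [0,0,0],
    [0,0,0],
    [0,0,0],
    [0,0,0],
    [0,0,0],
    [0,0,0],
    [0,0,0],
    [0,0,0]
  ],
  "xyz": [
    [0,0,0.1],
    [0,0,0.25],
    [0,0,0.3],
    [0,0,0.3],
    [0,0,0.3],
    [0,0,0.3],
    [0,0,0.2],
    [0,0,0.12],
    [0,0,0.09],
    [0,0,0.05],
    [0,0,0.03],
    [0,0,0]
  ],
  "claw": [15,15,15,15,15,15,15,15,15,15,15,15]
}}

```text
time_s: 68.6
position: [0.4455, 0.3301, 0.0905]
tool_rot: [[0.152, 0.988, 0.0], [0.988, -0.152, 0.0], [0.0, 0.0, -1.0]]
ft_force: [0.0, 0.1, -3.9]
grip_width: 0.0266
gripper_force: 39.9
```

{"api": "arm_command", "payload": {
  "turn": [
    [0,0,0],
    [0,0,0],
    [0,0,0],
    [0,0,0],
    [0,0,0],
    [0,0,0],
    [0,0,0],
    [0,0,0]
  ],
  "xyz": [
    [0,0,0],
    [0,0,0],
    [0,0,0],
    [0,0,0],
    [0,0,0],
    [0,0,0],
    [0,0,0],
    [0,0,0]
  ],
  "claw": [30,40,55,70,85,85,85,85]
}}

```text
time_s: 69.4
position: [0.4454, 0.3301, 0.0903]
tool_rot: [[0.152, 0.988, 0.0], [0.988, -0.152, 0.0], [0.0, 0.0, -1.0]]
ft_force: [0.5, 0.3, -0.3]
grip_width: 0.0852
gripper_force: 0.0
```

{"api": "arm_command", "payload": {
  "turn": [
    [0,0,0],
    [0,0,0],
    [0,0,0],
    [0,0,0],
    [0,0,0],
    [0,0,0],
    [0,0,0],
    [0,0,0],
    [0,0,0],
    [0,0,0],
    [0,0,0]
  ],
  "xyz": [
    [0,0,-0.1],
    [0,0,-0.2],
    [0,0,-0.3],
    [0,0,-0.3],
    [0,0,-0.3],
    [0,0,-0.3],
    [0,0,-0.3],
    [0,0,-0.3],
    [0,0,-0.2],
    [0,0,-0.1],
    [0,0,0]
  ],
  "claw": [85,85,85,85,85,85,85,85,85,85,85]
}}

```text
time_s: 70.5
position: [0.4455, 0.3301, 0.2109]
tool_rot: [[0.152, 0.988, 0.001], [0.988, -0.152, 0.0], [0.001, 0.001, -1.0]]
ft_force: [0.1, -1.4, 0.4]
grip_width: 0.0849
gripper_force: 0.0
```

Run:
```python
from h import *
im,P,ok=cloud('wrist',[.40,.28,.105],[.49,.38,.125]);Q=P[ok];print('knob',(Q.min(0)+Q.max(0))/2,Q[:,2].max())
pots('top');slide('top');pots('wrist')
im,d=imaging.get_image('top');C=cam('top')
for u,v in((406,265),): print(im[v-1:v+2,u-1:u+2].mean((0,1)))
```

```text
knob [0.44562579 0.33011104 0.1171965 ] 0.12241411872565644
top centre 0.4861 0.0584 r 0.0314 px [215. 223.] n 75 zmax 0.042 hsv [30. 12. 80.]
top centre 0.4965 -0.2528 r 0.0303 px [340. 222.] n 99 zmax 0.037 hsv [ 89. 107.  98.]
top centre 0.4471 0.2492 r 0.0573 px [143. 237.] n 93 zmax 0.042 hsv [45.  7. 79.]
top centre 0.4043 0.0957 r 0.0319 px [198. 255.] n 90 zmax 0.042 hsv [23.  15.  81.5]
top t 70.65 80 grip [ 0.4486 -0.4015  0.0646] slide ~-0.0001
wrist centre 0.4048 0.1040 r 0.0311 px [314. 350.] n 362 zmax 0.042 hsv [50.   7.5 82. ]
wrist centre 0.4882 0.0667 r 0.0290 px [387. 365.] n 278 zmax 0.042 hsv [60.  7. 79.]
[ 96.44444444 124.22222222 145.88888889]
```

The dome is upright on the worktop, both pots are on the stand, the timer is home and the clip hasn't moved. Handing in.

```bash
python3 -c "
from rig import env
print(env.close_job())"
```

```text
the job is handed in; nothing more can be done
None
```

The job is handed in, with no score returned: the dome is upright on the bare worktop, both pots stand on the stand, and the timer has run home with the clip where it was; the pointer was hidden while I pulled, so I set it by measured travel (about 51.3 mm, against about 51.8 mm measured for the clip).

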